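# Nest the saucepans under the overshelf, handles fanned

## Task

Put the saucepans away under the overshelf: the large one stays on its round board, first nest the medium pan (green handle) in it, then the small pan (red handle) in the medium one, both fully home and level. Fan the handles, each turned about 25 to 30 degrees from the one below and all the same way round, so that every handle lies clear beside the next. Set the pans down gently without dropping or slamming them, don't bump the overshelf, leave the other things on the counter where they are and let go.

Things in the scene. Friction and masses are not known exactly. Their poses are not given: they have to be found in the camera images.
- board (a point): centre of the top of the fixed round wooden board (184 mm across, 10 mm thick) under the overshelf, on which the large pan stands; axes as the overshelf's.
- large_centre (a point): large saucepan, aluminium, black handle: 156 mm outside diameter, 62 mm high to the rim, upright wall 3 mm thick, foot drawn in 2 mm, floor 4 mm thick, about .75 kg. This point: on its axis, half-way up (31 mm above its underside). x points out along the handle, z up.
- large_grip (a point): point at the middle of the large pan's handle's section, 143 mm out from the pan's axis and 64 mm above its underside; axes as the pan's. The handle is a level bar 16 mm wide and 16 mm high, from the wall to 183 mm from the axis, from 6 mm below the rim to 10 mm above it: it clears a lower pan's rim but fouls a lower pan's handle.
- medium_centre (a point): medium saucepan, aluminium, green handle: 142 mm outside diameter, 68 mm high to the rim, upright wall 3 mm thick, foot drawn in 2 mm, floor 4 mm thick, about .45 kg (varies by a quarter). This point: on its axis, half-way up (34 mm above its underside). x points out along the handle, z up. Home in the large pan it lies 7 mm above that pan's centre point, with about 4 mm of play all round.
- medium_grip (a point): point at the middle of the medium pan's handle's section, 136 mm out from the pan's axis and 70 mm above its underside; axes as the pan's. The handle is a level bar 16 mm wide and 16 mm high, from the wall to 176 mm from the axis, from 6 mm below the rim to 10 mm above it: it clears a lower pan's rim but fouls a lower pan's handle. Held loosely, here or further out, the pan can droop.
- small_centre (a point): small saucepan, aluminium, red handle: 128 mm outside diameter, 74 mm high to the rim, upright wall 3 mm thick, foot drawn in 2 mm, floor 4 mm thick, about .4 kg (varies by a quarter). This point: on its axis, half-way up (37 mm above its underside). x points out along the handle, z up. Home in the medium pan it lies 7 mm above that pan's centre point, with about 4 mm of play all round.
- small_grip (a point): point at the middle of the small pan's handle's section, 129 mm out from the pan's axis and 76 mm above its underside; axes as the pan's. The handle is a level bar 16 mm wide and 16 mm high, from the wall to 169 mm from the axis, from 6 mm below the rim to 10 mm above it: it clears a lower pan's rim but fouls a lower pan's handle. Held loosely, here or further out, the pan can droop.
- tin: bystander: food tin, 74 mm across, 110 mm high; origin at the centre of its underside
- spice: bystander: spice jar with red cap, 48 mm across, 85 mm high; origin at the centre of its underside
- ramekin: bystander: white ramekin, 80 mm across the rim, 42 mm high; origin at the centre of its underside
- spatula: bystander: spatula lying flat along its x; origin under its middle
- mug: bystander: blue mug, 80 mm across, 90 mm high, handle to its +y; origin at the centre of its underside
- weight: bystander: brass scale weight, 60 mm across, 55 mm high; origin at the centre of its underside
- overshelf: fixed slatted steel shelf, its underside 330 mm up; origin on the counter under the board's centre. It reaches from y = -140 to +212 mm and x = -200 to +200 mm; posts at x = +-190, y = +200 mm; open to its -y side. No gripper fits between the slats, so one holding a handle here must lean out to -y. Stock stands on its rear half.

How it is judged:
By the outcome, as a careful person would: the job done as asked, in the order asked, and still so for the second after the job is handed in, with the robot touching nothing.
It also fails if it takes over 72 s, if anything falls off the work surface, if the arm or the gripper's body presses on something with over 40 N, if the wrist force passes 120 N, or if a joint passes its speed limit or range.

## Robot

A 6-joint arm with a two-finger parallel gripper is mounted at the origin on the work surface. World frame = base frame: x ahead of the robot, y to its left, z up, the work surface at z = 0. Lengths are in m, angles in rad, forces in N, time in s.
With the tool pointing down it reaches from about 0.35 to 0.975 m from the base axis. Payload 4.9 kg.
Tool frame: the origin (TCP) lies midway between the tips of the shut fingers; the grasp point (between the pads) lies ctrl.tcp_to_grasp behind it (ctrl.tcp_to_grasp is the distance from the TCP to the grasp point, in m); z points along the fingers, y is the direction in which the jaws open and shut (so a half turn about z gives the same grasp; the last joint's range is limited). The gripper opens to 85 mm and grips with 20 to 120 N. Pads are 22 mm wide; open, the fingers measure 114 mm over their backs; the gripper's body (76 mm by 85 mm) begins 54 mm behind the grasp point. The pads swing forward as they close: fully open they stand 13 mm farther back than shut.
Start: joints at [1.121, 0.053, 1.613, -0, 1.476, -0.119], TCP at [0.203, 0.591, 0.231] pointing down, gripper open.
Joint ranges: [-3.01, 3.01], [-1.01, 2.22], [0.06, 2.58], [-1.02, 4.17], [0.09, 2.62], [-3.14, 3.14]. Speed limits (rad/s): [2.57, 2.57, 3.14, 3.14, 3.14, 3.14].

## Interface

Orientations are given as a rotation vector (axis times angle).
In Python, from station import ctrl, get_image, calibration, finish_job, models gives the robot as it stands.
- The arm moves only by the shell command python3 -m creep 'ROWS' [FORCE]. ROWS is JSON, a list of rows, each a list of 7 numbers: the opening, from 0 (shut) to 1 (fully open), then the shift along the tool's x, y, z in m, then the turn, a rotation vector about the tool's x, y, z in degrees. A call has 1 to 20 rows; each row shifts and turns the commanded pose from where the row before left it, along the tool's axes as they then stand; what a row does not reach is not made up. A row lasts 1/10 s, in which the tool goes at most 50 mm and 8.59 degrees, less where a joint would pass 70% of its speed; a pose out of reach is approached as far as the arm can. A call with a gripper value outside its range is refused whole. The fingers move at their own pace and stop on an object; FORCE is the grip in N (left out, the last holds). Time passes only in rows, so rows that do not move let the fingers close. It gives the time, the measured TCP pose, the force and the opening at its end, in the units of the state.
- ctrl.get_obs(): the state, without advancing time (a new reading comes with each control period).
- get_image(name): name is "side" or "top"; returns the picture (480x640x3 uint8, red, green, blue); there is no depth.
- calibration(name): a dict with "mtx" (3x3 intrinsics, pixels), "k1" (the pictures are not rectified: a ray, as slopes to the right and down, at radius r is drawn at 1 + k1 r^2 times it, then the intrinsics apply), "R" (3x3) and "t" (3): a world point X has camera coordinates R X + t. Camera axes: x right, y down, z forward; pixel columns grow to the right and rows downward; lengths in m; the calibration is good to about 2 mm. A picture is of the moment at which its call begins. calibration takes no time and is no camera call.
- finish_job(): hands the job in, once; it reports no verdict.
Trained networks look in the newest picture that a camera, given by its name, has taken for a name from the list of things; names that differ only in an ending like _2 or _b are one class to them, and where a whole thing is asked for, a point or a joint stands for the part that bears it (a point fixed in the world has none). Each returns a list of dicts, best first, with "conf" (0 to 1); they miss things now and then, are a little off and sometimes report something else, mostly with a low value. They report only what shows in the picture. A call takes as long as a camera call.
- models.search_frame(camera, name): "extent" ([left, top, right, bottom] in pixels, round what is visible of it).
The state is a dict: "t": time; "q": joint angles; "dq": joint speeds; "effort": joint torques, N m; "tool_pos": TCP position; "tool_rot": TCP orientation; "contact_force": force on the tool from outside, world axes, zero at the start; "wrist_torque": the same for the moment, N m; "opening": finger opening in m.
Only numpy, scipy, OpenCV 4.12 (cv2) and the standard library are available. Lean on these libraries where they do the work, as an engineer would, in place of code of your own. Each camera call takes 0.05 s, during which the arm holds its last target. There are 200 camera calls.

## Working session

There is one attempt and no reset: what is moved stays moved. The work goes in short steps, Python scripts to look and compute and a shell command to move; the robot and the scene stay as the last step left them, time stands still between calls to the robot, and variables do not carry over. Pictures are saved under pics/ and viewed, about 8 in all and at most 12, crops included, and the job is handed in when it is done.

```bash
ls; mkdir -p pics
python3 - <<'E'
from station import ctrl,get_image,calibration,models
import cv2
for c in ("side","top"):
    cv2.imwrite(f"pics/{c}0.png",get_image(c)[:,:,::-1])
    k=calibration(c); print(c,k)
    for n in ("board","large_centre","large_grip","medium_centre","medium_grip","small_centre","small_grip","overshelf","tin","spice","ramekin","spatula","mug","weight"):
        print(n,[( [round(v) for v in d["extent"]],round(d["conf"],2)) for d in models.search_frame(c,n)[:2]])
print(ctrl.get_obs(),ctrl.tcp_to_grasp)
E
```

```text
pics
side {'mtx': array([[590.28995843,   0.        , 312.86416551],
       [  0.        , 590.28995843, 237.96159007],
       [  0.        ,   0.        ,   1.        ]]), 'k1': -0.12257359941252814, 'R': array([[ 0.94367316, -0.33039401,  0.01791001],
       [-0.16855557, -0.52659746, -0.83323714],
       [ 0.28472792,  0.78328469, -0.55262564]]), 't': array([-0.53558849,  0.1080018 ,  1.15268139])}
board [([145, 3, 374, 212], 0.85)]
large_centre [([238, 155, 336, 202], 0.67), ([308, 207, 402, 267], 0.39)]
large_grip [([240, 152, 338, 205], 0.67)]
medium_centre [([278, 287, 399, 368], 0.85)]
medium_grip [([284, 284, 401, 368], 0.89)]
small_centre [([309, 207, 401, 266], 0.74)]
small_grip [([306, 206, 403, 267], 0.66), ([376, 183, 414, 228], 0.62)]
overshelf [([144, 0, 370, 210], 0.65)]
tin [([430, 288, 480, 358], 0.71)]
spice [([417, 223, 445, 267], 0.81)]
ramekin [([214, 260, 253, 300], 0.94), ([227, 214, 257, 244], 0.22)]
spatula [([189, 307, 264, 433], 0.68)]
mug [([376, 181, 414, 231], 0.71)]
weight [([225, 216, 254, 244], 0.6)]
top {'mtx': array([[513.42968535,   0.        , 3
[... 981 characters left out ...]
6)]
weight [([243, 279, 272, 304], 0.95)]
{'t': 1.5, 'q': array([ 1.12101251e+00,  5.27126266e-02,  1.61291071e+00, -8.90893897e-06,
        1.47600365e+00, -1.19008863e-01]), 'dq': array([-0.00150855,  0.00071061,  0.00205897,  0.00060139, -0.0007168 ,
        0.00057637]), 'effort': array([ 3.73897519e-04, -3.93659019e+01, -3.70455480e+01, -1.67422377e-05,
        4.96349567e-04, -2.66899531e-05]), 'tool_pos': array([0.20298141, 0.5910944 , 0.23128933]), 'tool_rot': array([-5.17213153e-01, -3.09872360e+00,  5.56666267e-05]), 'contact_force': array([-0.02154918,  0.07553304,  0.2834762 ]), 'wrist_torque': array([ 0.01267906, -0.02270399, -0.06649703]), 'opening': 0.08529520081489948} 0.0187
```

View pics/side0.png

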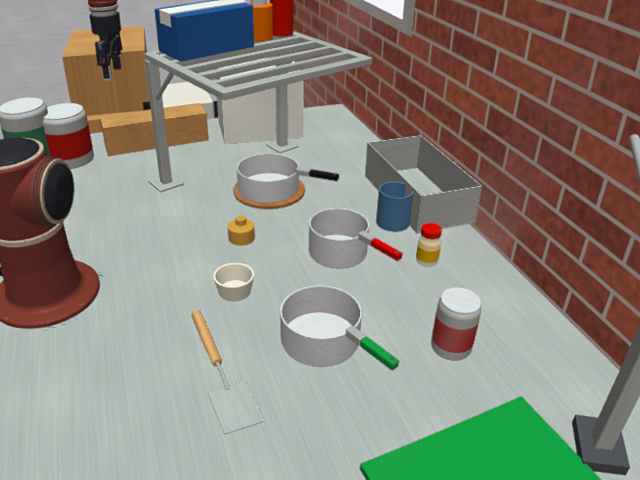

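View pics/top0.png

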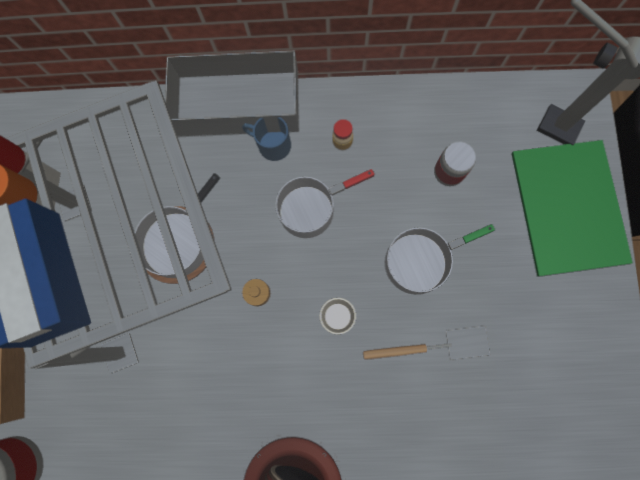

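Seen: the side view has the large pan at about (268,180) under the shelf, the small pan at (338,238) and the medium at (320,325). In the top view they are at (171,243), (305,207) and (419,261). Next I fit poses in both views.

```bash
cat > lib.py <<'E'
import numpy as np, cv2
from scipy.optimize import least_squares
from scipy.spatial.transform import Rotation as Ro
from station import ctrl,get_image,calibration,models
CAL={c:calibration(c) for c in("side","top")}
def proj(c,X):
    k=CAL[c]; P=np.atleast_2d(X)@k["R"].T+k["t"]; s=P[:,:2]/P[:,2:]
    s=s*(1+k["k1"]*(s**2).sum(1,keepdims=True)); m=k["mtx"]
    return s*[m[0,0],m[1,1]]+[m[0,2],m[1,2]]
def unproj(c,uv,z):
    k=CAL[c]; m=k["mtx"]; d=(np.atleast_2d(uv)-[m[0,2],m[1,2]])/[m[0,0],m[1,1]]; s=d.copy()
    for _ in range(9): s=d/(1+k["k1"]*(s**2).sum(1,keepdims=True))
    r=np.c_[s,np.ones(len(s))]@k["R"]; C=-k["R"].T@k["t"]
    return C+r*((z-C[2])/r[:,2])[:,None]
SZ={"large":(.078,.062,.183),"medium":(.071,.068,.176),"small":(.064,.074,.169)}
A=np.linspace(0,2*np.pi,180,endpoint=False); CI=np.c_[np.cos(A),np.sin(A)]
def mask(img,n):
    h=cv2.cvtColor(img,cv2.COLOR_RGB2HSV); H,S,V=[h[...,i].astype(int) for i in range(3)]
    if n=="large": return V<60
    if n=="medium": return (S>150)&(abs(H-65)<20)&(V>60)
    return (S>170)&((H<6)|(H>174))&(V>80)
def handle(c,img,n,box,zb):
    l,t,r,b=[int(v) for v in box]; l-=4;t-=4;r+=4;b+=4
    m=mask(img[t:b,l:r],n).astype(np.uint8)
    k,L,s,_=cv2.connectedComponentsWithStats(m)
    if k<2: return None
    i=1+s[1:,4].argmax(); v,u=np.nonzero(L==i)
    return unproj(c,np.c_[u+l,v+t],zb+SZ[n][1]+.008)   # about mid/top height of handle
def fitrim(img,c,n,xy,zb,rad=None,dz=0):
    """edge fit of outer rim circle; returns centre"""
    r=SZ[n][0]; g=cv2.GaussianBlur(cv2.cvtColor(img,cv2.COLOR_RGB2GRAY),(3,3),0)
    e=cv2.Canny(g,25,70); D=cv2.distanceTransform(255-e,cv2.DIST_L2,5)
    z=zb+SZ[n][1]
    def f(p):
        uv=np.r_[proj(c,np.c_[p+CI*r,np.full(180,z)]),proj(c,np.c_[p+CI*(r-.003),np.full(180,z)])].astype(np.float32)
        return np.minimum(cv2.remap(D,uv[:,0],uv[:,1],cv2.INTER_LINEAR).ravel(),4.)
    best=min(((f(xy+np.array([a,b]))**2).sum(),a,b) for a in np.arange(-.02,.021,.002) for b in np.arange(-.02,.021,.002))
    p=xy+np.array(best[1:])
    s=least_squares(f,p,loss="soft_l1",diff_step=1e-3)
    return s.x,(f(s.x)).mean()
E
python3 - <<'E'
from lib import *
print([a for a in dir(ctrl) if a[0]!="_"])
B={"side":{"large":(238,155,338,205),"medium":(278,287,399,368),"small":(309,207,401,266)},
"top":{"large":(135,172,221,281),"medium":(380,226,495,298),"small":(274,167,372,238)}}
C0={"top":{"large":(171,241),"medium":(419,260),"small":(305,206)},"side":{"large":(267,166),"medium":(321,310),"small":(339,225)}}
for n in SZ:
    zb=.01 if n=="large" else 0
    for c in("top","side"):
        img=get_image(c); h=handle(c,img,n,B[c][n],zb)
        xy=unproj(c,[C0[c][n]],zb+SZ[n][1])[0,:2]
        p,e=fitrim(img,c,n,xy,zb)
        print(n,c,"init",xy.round(3),"rim",p.round(4),round(e,2))
        if h is not None:
            m=h[:,:2].mean(0); d=m-p; w=np.linalg.svd(h[:,:2]-m)[2][0] if len(h)>5 else d
            print("   blob",len(h),m.round(4),"dist",np.hypot(*d).round(4),"yaw c->blob",np.degrees(np.arctan2(d[1],d[0])).round(1),"maxr",np.hypot(*(h[:,:2]-p).T).max().round(4),"axis",np.degrees(np.arctan2(w[1],w[0])).round(1))
# shelf front corners & others
print("shelf front corners", unproj("top",[(228,290),(153,84)],.34).round(3))
for n,b,z in(("tin",(434,141,475,185),.11),("spice",(333,120,352,150),.085),("ramekin",(320,297,356,333),.042),("mug",(241,118,294,163),.09),("weight",(243,279,272,304),.055)):
    print(n,unproj("top",[((b[0]+b[2])/2,(b[1]+b[3])/2)],z/2).round(3))
E
```

```text
['MotionError', 'get_obs', 'tcp_to_grasp']
large top init [0.537 0.252] rim [0.5237 0.2367] 1.47
   blob 173 [0.6551 0.1701] dist 0.1473 yaw c->blob -26.9 maxr 0.1807 axis 142.7
large side init [0.536 0.261] rim [0.5361 0.2549] 0.56
   blob 183 [0.6485 0.1596] dist 0.1473 yaw c->blob -40.3 maxr 0.185 axis -42.0
medium top init [ 0.478 -0.29 ] rim [ 0.4787 -0.2894] 0.7
medium side init [ 0.479 -0.293] rim [ 0.4757 -0.2944] 0.7
   blob 449 [ 0.5265 -0.4271] dist 0.1421 yaw c->blob -69.1 maxr 0.1807 axis -71.0
small top init [ 0.606 -0.046] rim [ 0.6087 -0.0448] 0.64
small side init [ 0.606 -0.054] rim [ 0.608  -0.0502] 0.58
   blob 268 [ 0.6566 -0.1747] dist 0.1336 yaw c->blob -68.7 maxr 0.173 axis -70.0
shelf front corners [[0.4   0.069 0.34 ]
 [0.772 0.207 0.34 ]]
tin [[ 0.699 -0.387  0.055]]
spice [[ 0.781 -0.136  0.042]]
ramekin [[ 0.368 -0.111  0.021]]
mug [[0.774 0.04  0.045]]
weight [[0.424 0.067 0.028]]
```

```bash
sed -i 's/(S>150)&(abs(H-65)<20)&(V>60)/(S>120)\&(abs(H-65)<25)\&(V>30)/; s/(S>170)&((H<6)|(H>174))&(V>80)/(S>140)\&((H<6)|(H>174))\&(V>40)/' lib.py
cat >> lib.py <<'E'
def pose(grip,yaw,lean):
    """grip point (3), handle yaw deg, lean deg -> TCP pos, R"""
    a=np.radians(yaw); h=np.array([np.cos(a),np.sin(a),0]); y=np.array([-h[1],h[0],0])
    R0=np.c_[-h,y,[0,0,-1.]]; R=R0@Ro.from_euler("y",lean,degrees=True).as_matrix()
    return np.array(grip)+R[:,2]*ctrl.tcp_to_grasp,R
def cur():
    o=ctrl.get_obs(); return o["tool_pos"],Ro.from_rotvec(o["tool_rot"]).as_matrix()
def turn(R0,R1): return Ro.from_matrix(R0.T@R1).as_rotvec(degrees=True)
E
python3 - <<'E'
from lib import *
img=get_image("top")
for n,b in(("medium",(380,226,495,298)),("small",(274,167,372,238))):
    h=handle("top",img,n,b,0)
    if h is not None:
        p={"medium":(.4787,-.2894),"small":(.6087,-.0448)}[n]; d=h[:,:2].mean(0)-p
        print(n,len(h),h.mean(0).round(4),np.hypot(*d),np.degrees(np.arctan2(d[1],d[0])))
print("path px",proj("top",[(.203,.591,.45),(.25,.32,.45),(.38,0,.45),(.25,.32,.53),(0,0,.0)]).round())
p,R=cur(); print(R.round(3))
P=[(.203,.591,.45),(.25,.3,.45),(.38,0,.45),(.52,-.40,.3)]
q=p
for w in P: print(w,(R.T@(np.array(w)-q)).round(3)); q=np.array(w)
pt,Rt=pose((.522,-.415,.070),-69.5,42); 
pa=pt-Rt[:,2]*.1
print("tgt",pt.round(4),"turn",turn(R,Rt).round(2),"pre from last",(Rt.T@(pa-q)).round(3))
E
```

```text
medium 153 [ 0.5299 -0.4183  0.076 ] 0.1387203240770356 -68.32603017208493
small 142 [ 0.6609 -0.1628  0.082 ] 0.12903546656391227 -66.1243982827753
path px [[-143.  428.]
 [  35.  395.]
 [ 260.  296.]
 [  -1.  402.]
 [ 292.  489.]]
[[-0.946  0.325  0.   ]
 [ 0.325  0.946  0.   ]
 [-0.     0.    -1.   ]]
(0.203, 0.591, 0.45) [-0.    -0.    -0.219]
(0.25, 0.3, 0.45) [-0.139 -0.26  -0.   ]
(0.38, 0, 0.45) [-0.22  -0.242 -0.   ]
(0.52, -0.4, 0.3) [-0.262 -0.333  0.15 ]
tgt [ 0.5176 -0.4033  0.0561] turn [-18.5   39.19  48.2 ] pre from last [-0.165 -0.003  0.08 ]
```

```bash
python3 -m creep '[[0.6,0,0,-0.031,0,0,0],[0.6,0,0,-0.031,0,0,0],[0.6,0,0,-0.031,0,0,0],[0.6,0,0,-0.031,0,0,0],[0.6,0,0,-0.031,0,0,0],[0.6,0,0,-0.031,0,0,0],[0.6,0,0,-0.033,0,0,0],[0.6,-0.014,-0.026,0,0,0,0],[0.6,-0.014,-0.026,0,0,0,0],[0.6,-0.014,-0.026,0,0,0,0],[0.6,-0.014,-0.026,0,0,0,0],[0.6,-0.014,-0.026,0,0,0,0],[0.6,-0.014,-0.026,0,0,0,0],[0.6,-0.014,-0.026,0,0,0,0],[0.6,-0.014,-0.026,0,0,0,0],[0.6,-0.014,-0.026,0,0,0,0],[0.6,-0.014,-0.026,0,0,0,0]]'
python3 -c "
from station import ctrl;o=ctrl.get_obs();print(o['q'].round(3),o['tool_pos'].round(3),o['tool_rot'].round(3))"
```

```text
t: 3.55
tool_pos: [0.2508, 0.2986, 0.4505]
tool_rot: [0.517, 3.098, 0.001]
contact_force: [-0.8, -0.7, 0.1]
opening: 0.0512
[ 0.681 -0.546  1.753 -0.     1.934 -0.56 ] [0.251 0.299 0.45 ] [5.170e-01 3.098e+00 1.000e-03]
```

```bash
python3 -m creep '[[0.6,-0.022,-0.024,0,0,0,0],[0.6,-0.022,-0.024,0,0,0,0],[0.6,-0.022,-0.024,0,0,0,0],[0.6,-0.022,-0.024,0,0,0,0],[0.6,-0.022,-0.024,0,0,0,0],[0.6,-0.022,-0.024,0,0,0,0],[0.6,-0.022,-0.024,0,0,0,0],[0.6,-0.022,-0.024,0,0,0,0],[0.6,-0.022,-0.024,0,0,0,0],[0.6,-0.022,-0.024,0,0,0,0],[0.6,-0.026,-0.033,0.010,0,0,0],[0.6,-0.026,-0.033,0.010,0,0,0],[0.6,-0.026,-0.033,0.010,0,0,0],[0.6,-0.026,-0.033,0.010,0,0,0],[0.6,-0.026,-0.033,0.010,0,0,0],[0.6,-0.026,-0.033,0.010,0,0,0],[0.6,-0.026,-0.033,0.010,0,0,0],[0.6,-0.026,-0.033,0.010,0,0,0],[0.6,-0.026,-0.033,0.010,0,0,0],[0.6,-0.026,-0.033,0.010,0,0,0]]'
python3 -c "
from station import ctrl;o=ctrl.get_obs();print(o['q'].round(3),o['tool_pos'].round(3),o['tool_rot'].round(3))"
```

```text
t: 5.55
tool_pos: [0.5201, -0.397, 0.3498]
tool_rot: [0.518, 3.099, 0.0]
contact_force: [0.1, 0.9, 0.6]
opening: 0.0511
[-0.766  0.079  1.391  0.     1.672 -2.005] [ 0.52  -0.397  0.35 ] [0.518 3.099 0.   ]
```

```bash
python3 -m creep '[[0.6,0,0,0,-2.3,4.9,6.0],[0.6,0,0,0,-2.3,4.9,6.0],[0.6,0,0,0,-2.3,4.9,6.0],[0.6,0,0,0,-2.3,4.9,6.0],[0.6,0,0,0,-2.3,4.9,6.0],[0.6,0,0,0,-2.3,4.9,6.0],[0.6,0,0,0,-2.3,4.9,6.0],[0.6,0,0,0,-2.3,4.9,6.0]]'
python3 - <<'E'
from lib import *
o=ctrl.get_obs();print(o['q'].round(3),o['tool_pos'].round(3),o['tool_rot'].round(3))
p,R=cur(); pt,Rt=pose((.522,-.415,.070),-69.5,42)
print("turn left",turn(R,Rt).round(2),"to pre",(Rt.T@(pt-Rt[:,2]*.1-p)).round(4),"to grasp",(Rt.T@(pt-p)).round(4))
E
```

```text
t: 6.35
tool_pos: [0.5202, -0.3955, 0.3502]
tool_rot: [-1.415, -2.039, -0.543]
contact_force: [0.0, 0.3, -0.4]
opening: 0.0512
[-0.863  0.489  1.019  0.316  2.314 -1.088] [ 0.52  -0.395  0.35 ] [-1.415 -2.039 -0.543]
turn left [-0.1  -0.16 -0.07] to pre [-0.2015 -0.0051  0.1142] to grasp [-0.2015 -0.0051  0.2142]
```

```bash
python3 -m creep '[[0.6,-0.025,-0.0006,0.014,0,0,0],[0.6,-0.025,-0.0006,0.014,0,0,0],[0.6,-0.025,-0.0006,0.014,0,0,0],[0.6,-0.025,-0.0006,0.014,0,0,0],[0.6,-0.025,-0.0006,0.014,0,0,0],[0.6,-0.025,-0.0006,0.014,0,0,0],[0.6,-0.025,-0.0006,0.014,0,0,0],[0.6,-0.0265,-0.0006,0.016,0,0,0],[0.6,0,0,0.02,0,0,0],[0.6,0,0,0.02,0,0,0]]'
python3 - <<'E'
from lib import *
o=ctrl.get_obs();print(o['q'].round(3))
p,R=cur(); pt,Rt=pose((.522,-.415,.070),-69.5,42)
print("turn left",turn(R,Rt).round(2),"to grasp",(Rt.T@(pt-p)).round(4))
ims=[]
for c in("side","top"):
    im=get_image(c)[:,:,::-1].copy()
    for g,col in(((.522,-.415,.070),(255,0,255)),):
        u=proj(c,[g])[0].round().astype(int); print(c,u, "tcp",proj(c,[p])[0])
    l=max(0,u[0]-130);t=max(0,u[1]-100); w=im[t:t+200,l:l+200].copy(); cv2.circle(w,(u[0]-l,u[1]-t),1,(255,0,255),-1)
    ims.append(cv2.resize(w,(400,400)))
cv2.imwrite("pics/pre1.png",np.hstack(ims))
E
```

```text
t: 7.35
tool_pos: [0.5313, -0.4406, 0.0987]
tool_rot: [-1.412, -2.042, -0.542]
contact_force: [0.3, -0.5, 0.5]
opening: 0.0514
[-0.887  0.743  1.081  0.237  2.014 -1.224]
turn left [-0.16 -0.08  0.1 ] to grasp [0.001  0.0002 0.0582]
side [373 351] tcp [386.25539754 347.09674579]
top [476 238] tcp [490.75336537 230.625385  ]
```

View pics/pre1.png

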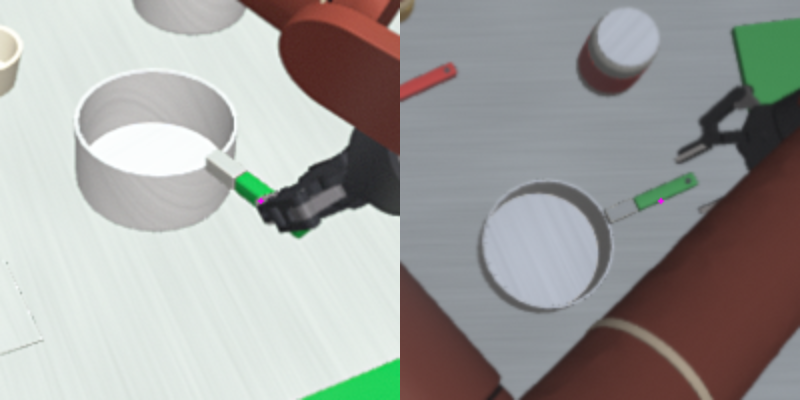

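The side crop shows the fingers straddling the green handle, with the target marker at about (260,200). The top crop puts the handle about 3 px above the marker, so I shift 3 mm in tool +y, go in and grip.

```bash
python3 -m creep '[[0.6,0,0.003,0.012,0,0,0],[0.6,0,0,0.012,0,0,0],[0.6,0,0,0.012,0,0,0],[0.6,0,0,0.012,0,0,0],[0.6,0,0,0.008,0,0,0],[0.6,0,0,0.002,0,0,0],[0.3,0,0,0,0,0,0],[0.15,0,0,0,0,0,0],[0,0,0,0,0,0,0],[0,0,0,0,0,0,0],[0,0,0,0,0,0,0],[0,0,0,0,0,0,0],[0,0,0,0,0,0,0],[0,0,0,0,0,0,0]]' 120
python3 - <<'E'
from lib import *
o=ctrl.get_obs();print(o['q'].round(3),o['contact_force'].round(1),o['wrist_torque'].round(2))
p,R=cur(); print(p.round(4),R.round(3),(p-R[:,2]*ctrl.tcp_to_grasp).round(4)); print("up 1m in tool",(R.T@[0,0,1]).round(3))
E
```

```text
t: 8.85
tool_pos: [0.5214, -0.4041, 0.0588]
tool_rot: [-1.414, -2.046, -0.541]
contact_force: [1.6, -3.9, 3.9]
opening: 0.0138
[-0.868  0.711  1.201  0.241  1.921 -1.229] [ 1.6 -3.9  3.9] [-0.27 -0.21 -0.13]
[ 0.5214 -0.4041  0.0588] [[-0.264  0.935 -0.236]
 [ 0.696  0.354  0.624]
 [ 0.667  0.001 -0.745]] [ 0.5258 -0.4158  0.0727]
up 1m in tool [ 0.667  0.001 -0.745]
```

```bash
python3 -m creep '[[0,0.0013,0,-0.0015,0,0,0],[0,0.0027,0,-0.003,0,0,0],[0,0.004,0,-0.0045,0,0,0],[0,0.0067,0,-0.0075,0,0,0],[0,0.010,0,-0.011,0,0,0],[0,0.0133,0,-0.015,0,0,0],[0,0.0133,0,-0.015,0,0,0],[0,0.0133,0,-0.015,0,0,0],[0,0.010,0,-0.011,0,0,0],[0,0.004,0,-0.0045,0,0,0],[0,0,0,0,0,0,0],[0,0,0,0,0,0,0]]'
python3 - <<'E'
from lib import *
o=ctrl.get_obs();print(o['q'].round(3),o['contact_force'].round(1),o['wrist_torque'].round(2))
p,R=cur(); print(p.round(4),(p-R[:,2]*ctrl.tcp_to_grasp).round(4))
im=get_image("side"); cv2.imwrite("pics/lift1.png",cv2.resize(im[150:400,220:520,::-1],None,fx=2,fy=2))
E
```

```text
t: 10.05
tool_pos: [0.5208, -0.4036, 0.175]
tool_rot: [-1.412, -2.043, -0.542]
contact_force: [0.4, -0.9, -4.1]
opening: 0.0143
[-0.868  0.597  1.162  0.258  2.073 -1.186] [ 0.4 -0.9 -4.1] [-1.31 -0.48  0.05]
[ 0.5208 -0.4036  0.175 ] [ 0.5252 -0.4153  0.1889]
```

View pics/lift1.png

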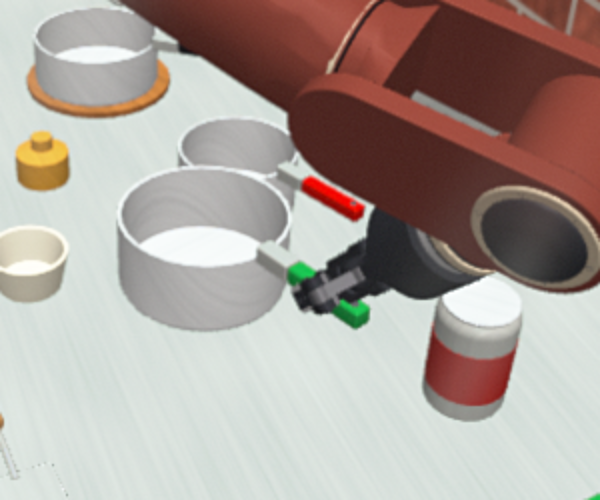

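The medium pan is off the counter and looks close to level. Its load reads 4.1 N. Next: measure droop and fit a quick kinematic model to check reach and clearance at the shelf.

```bash
cat > kin.py <<'E'
from lib import *
S=[([1.121,.0527,1.6129,0,1.476,-.119],(.20298,.59109,.23129),(-.5172,-3.0987,0)),
([.681,-.546,1.753,0,1.934,-.56],(.2508,.2986,.4505),(.517,3.098,.001)),
([-.766,.079,1.391,0,1.672,-2.005],(.5201,-.397,.3498),(.518,3.099,0)),
([-.863,.489,1.019,.316,2.314,-1.088],(.5202,-.3955,.3502),(-1.415,-2.039,-.543)),
([-.887,.743,1.081,.237,2.014,-1.224],(.5313,-.4406,.0987),(-1.412,-2.042,-.542)),
([-.868,.711,1.201,.241,1.921,-1.229],(.5214,-.4041,.0588),(-1.414,-2.046,-.541)),
([-.868,.597,1.162,.258,2.073,-1.186],(.5208,-.4036,.175),(-1.412,-2.043,-.542))]
def rz(a): return Ro.from_rotvec([0,0,a]).as_matrix()
def ry(a): return Ro.from_rotvec([0,a,0]).as_matrix()
def fk(q,P,s4=1,s6=1,off=0,full=False):
    a1,h,l2,l3,e,lt,d1,d2=P
    T=rz(q[0]); sh=T@[a1,d1,h]; T=T@ry(q[1]); el=sh+T@[0,0,l2]
    T=T@ry(q[2]); w0=el+T@[e,0,0]; T=T@rz(s4*q[3]); w=w0+T@[0,d2,l3]
    T=T@ry(q[4]); T=T@rz(s6*q[5]+off); p=w+T@[0,0,lt]
    return (p,T,[sh,el,w0,w]) if full else (p,T)
def fit():
    best=None
    for s4 in(1,-1):
        for s6 in (1,-1):
            f=lambda v:np.r_[np.concatenate([np.r_[(fk(q,v[:8],s4,s6,v[8])[0]-p),.2*(fk(q,v[:8],s4,s6,v[8])[1]-Ro.from_rotvec(r).as_matrix()).ravel()] for q,p,r in S]),1e-3*v[:8]]
            for o in(0,1.57,3.14,-1.57):
                r=least_squares(f,[.05,.3,.4,.4,.0,.2,.07,0,o])
                if best is None or r.cost<best[0]: best=(r.cost,r.x,s4,s6,np.abs(f(r.x)).max())
    return best
def ik(pt,R,b,q0):
    v=b[1]; lo=np.array([-3.01,-1.01,.06,-1.02,.09,-3.14]); hi=-lo; hi=np.array([3.01,2.22,2.58,4.17,2.62,3.14])
    f=lambda q:(lambda o:np.r_[o[0]-pt,.2*(o[1]-R).ravel()])(fk(q,v[:8],b[2],b[3],v[8]))
    r=least_squares(f,np.clip(q0,lo+.01,hi-.01),bounds=(lo,hi)); return r.x,np.abs(r.fun).max()
E
python3 - <<'E'
from kin import *
b=fit(); print(b[0],b[1].round(4),b[2:],)
# droop fit on the lifted medium pan
p,R=cur(); g=p-R[:,2]*ctrl.tcp_to_grasp
yaw=np.degrees(np.arctan2(-R[0,1]*-1,R[1,1])) ; h=np.array([R[1,1],-R[0,1],0]); print("h yaw",np.degrees(np.arctan2(h[1],h[0])))
for c in("side",):
    img=get_image(c); e=cv2.Canny(cv2.GaussianBlur(cv2.cvtColor(img,cv2.COLOR_RGB2GRAY),(3,3),0),25,70); D=cv2.distanceTransform(255-e,cv2.DIST_L2,5)
    def f(v):
        ph,d,dz,dy=v; a=np.arctan2(h[1],h[0]); Q=rz(a+dy)@ry(ph)
        X=np.r_[np.c_[CI*.071,0*A],np.c_[CI*.068,0*A],]+[-d,0,-.002]
        uv=proj(c,g+[0,0,dz]+X@Q.T).astype(np.float32)
        return np.minimum(cv2.remap(D,uv[:,0],uv[:,1],cv2.INTER_LINEAR).ravel(),4)
    best=min(((f((ph,d,dz,dy))**2).sum(),ph,d,dz,dy) for ph in np.arange(-.2,.21,.04) for d in np.arange(.11,.15,.004) for dz in np.arange(-.009,.01,.003) for dy in (-.04,0,.04))
    r=least_squares(f,best[1:],loss="soft_l1",diff_step=1e-3); print(c,"droop(deg, + = pan up?)",np.degrees(r.x[0]),"d,dz,dyaw",r.x[1:],f(r.x).mean())
E
```

```text
7.000166244065631e-07 [-2.000e-04  2.383e-01  4.265e-01  6.101e-01  9.630e-02  2.793e-01
  7.390e-02  3.000e-04  1.571e+00] (1, 1, np.float64(0.0006100616698197628))
h yaw -69.28302289059602
side droop(deg, + = pan up?) 1.5902773407317584e-15 d,dz,dyaw [ 0.13546544 -0.00916284 -0.00789639] 0.68874216
```

Run:
```python
from kin import *
b=fit(); v=b[1]
p,R=cur(); g=p-R[:,2]*ctrl.tcp_to_grasp; h=np.array([R[1,1],-R[0,1],0]); a=np.arctan2(h[1],h[0])
for c in("side",):
    img=get_image(c); e=cv2.Canny(cv2.GaussianBlur(cv2.cvtColor(img,cv2.COLOR_RGB2GRAY),(3,3),0),25,70); D=cv2.distanceTransform(255-e,cv2.DIST_L2,5)
    def f(u):
        ph,d,dz,dy=u[0]/100,.13+u[1]/1000,u[2]/1000,u[3]/100; Q=rz(a+dy)@ry(ph)
        X=np.r_[np.c_[CI*.071,0*A],np.c_[CI*.068,0*A]]+[-d,0,-.002]
        uv=proj(c,g+[0,0,dz]+X@Q.T).astype(np.float32)
        return np.r_[np.minimum(cv2.remap(D,uv[:,0],uv[:,1],cv2.INTER_LINEAR).ravel(),4),.5*(u[2]+2.7)]
    for p0 in(-8,-4,0,4,8):
        r=least_squares(f,[p0,0,-2.7,0],loss="soft_l1",diff_step=.05,x_scale=1.,method="trf"); print(p0,r.x.round(2),r.cost.round(1))
c=np.array([.536,.2535]); sx=np.array([np.cos(np.radians(20.3)),np.sin(np.radians(20.3))]); sy=np.array([-sx[1],sx[0]])
def shelf(X): return np.array([(X[:2]-c)@sx,(X[:2]-c)@sy,X[2]])
q0=ctrl.get_obs()["q"]
for nm,yaw,d,zg,leans in(("med",-68.5,.13,.084,(35,42)),("med hi",-68.5,.13,.18,(42,)),("med pre",-68.5,.13-.25,.18,(42,)),("small",-96,.122,.094,(35,42,50)),("small hi",-96,.122,.18,(42,50))):
  for lean in leans:
    hh=np.array([np.cos(np.radians(yaw)),np.sin(np.radians(yaw))]); cc=c if "pre" not in nm else c-sy*.25-hh*(d-.13); dd=.13 if "pre" in nm else d
    pt,Rt=pose(np.r_[cc+hh*dd,zg],yaw,lean); q,er=ik(pt,Rt,b,q0); P=fk(q,v[:8],b[2],b[3],v[8],True)[2]
    print(nm,lean,"q",q.round(2),"err",er.round(4)); print("   elbow,w0,wrist shelf",[shelf(x).round(3).tolist() for x in P[1:]])
    el,w0=P[2],P[3]; L=[shelf(el+(w0-el)*t) for t in np.linspace(0,1,41)]; 
    print("   forearm entering shelf y>-.14:",[x.round(2).tolist() for x in L if x[1]>-.22 and abs(x[0])<.3][:6:2])
```

```text
-8 [-4.18  1.11 -0.11  0.  ] 127.1
-4 [ 0.11  0.   -5.94  0.  ] 112.7
0 [ 0.   -0.25 -5.5   0.  ] 114.2
4 [-0.14 -0.   -5.43  0.  ] 111.4
8 [ 3.75 -0.   -8.28  0.  ] 129.7
med 35 q [-0.13  0.3   1.72  0.53  1.47 -0.65] err 0.0
   elbow,w0,wrist shelf [[-0.446, -0.044, 0.646], [-0.483, -0.025, 0.559], [0.006, -0.279, 0.297]]
   forearm entering shelf y>-.14: [[-0.3, -0.12, 0.46], [-0.28, -0.13, 0.45], [-0.25, -0.15, 0.43]]
med 42 q [-0.16  0.34  1.7   0.61  1.54 -0.7 ] err 0.0
   elbow,w0,wrist shelf [[-0.429, -0.058, 0.64], [-0.467, -0.037, 0.554], [0.006, -0.304, 0.278]]
   forearm entering shelf y>-.14: [[-0.29, -0.14, 0.45], [-0.27, -0.15, 0.44], [-0.24, -0.16, 0.42]]
med hi 42 q [-0.16  0.22  1.66  0.62  1.67 -0.61] err 0.0
   elbow,w0,wrist shelf [[-0.473, -0.034, 0.654], [-0.499, -0.019, 0.563], [0.006, -0.304, 0.374]]
   forearm entering shelf y>-.14: [[-0.3, -0.13, 0.49], [-0.27, -0.15, 0.48], [-0.25, -0.16, 0.47]]
med pre 42 q [-0.62  0.97  0.61  0.45  2.15 -0.86] err 0.0
   elbow,w0,wrist shelf [[-0.331, -0.301, 0.478], [-0.332, -0.3, 0.382], [0.012, -0.804, 0.374]]
   fore
[... 605 characters left out ...]
rist shelf [[-0.521, -0.011, 0.664], [-0.562, 0.018, 0.582], [-0.143, -0.288, 0.262]]
   forearm entering shelf y>-.14: [[-0.3, -0.17, 0.38], [-0.28, -0.19, 0.37], [-0.26, -0.2, 0.35]]
small hi 42 q [-0.23 -0.1   2.01  0.74  1.41 -0.31] err 0.0
   elbow,w0,wrist shelf [[-0.587, 0.034, 0.662], [-0.613, 0.052, 0.571], [-0.131, -0.266, 0.374]]
   forearm entering shelf y>-.14: [[-0.29, -0.16, 0.44], [-0.26, -0.18, 0.43], [-0.24, -0.19, 0.42]]
small hi 50 q [-0.28 -0.07  2.02  0.86  1.45 -0.4 ] err 0.0
   elbow,w0,wrist shelf [[-0.571, 0.025, 0.664], [-0.599, 0.046, 0.574], [-0.143, -0.288, 0.348]]
   forearm entering shelf y>-.14: [[-0.29, -0.18, 0.42], [-0.27, -0.2, 0.41], [-0.25, -0.21, 0.4]]
```

Run:
```python
from kin import *
b=fit(); v=b[1]
for z in(.33,.35):
  print(z,"side",unproj("side",[(222,93),(370,62)],z).round(3).tolist(),"top",unproj("top",[(229,290),(153,84)],z).round(3).tolist())
c=np.array([.536,.2535]); t=np.radians(20.3); sx=np.array([np.cos(t),np.sin(t)]); sy=np.array([-sx[1],sx[0]])
def shelf(X): return np.array([(X[:2]-c)@sx,(X[:2]-c)@sy,X[2]])
lo,hi=np.array([-.2,-.14,.33]),np.array([.2,.212,.35])
def dist(a,bb): 
    X=np.linspace(shelf(a),shelf(bb),200); return np.linalg.norm(X-np.clip(X,lo,hi),axis=1).min()
q0=ctrl.get_obs()["q"]
for nm,yaw,d,zg in(("med",-68.5,.13,.084),("med hi",-68.5,.13,.17),("med hi out",-68.5,.13,.17),("small",-96,.122,.094),("small",-93,.122,.094),("small hi",-96,.122,.175)):
  for lean in(36,42,48,54):
    hh=np.array([np.cos(np.radians(yaw)),np.sin(np.radians(yaw))]); cc=c-sy*.2*("out" in nm)
    pt,Rt=pose(np.r_[cc+hh*d,zg],yaw,lean); q,er=ik(pt,Rt,b,q0); P=fk(q,v[:8],b[2],b[3],v[8],True)[2]
    print(nm,yaw,lean,"q4,q5",q[3:5].round(2),er.round(4),"forearm",dist(P[2],P[3]).round(3),"hand",dist(pt,P[3]).round(3))
```

```text
0.33 side [[0.405, 0.103, 0.33], [0.777, 0.213, 0.33]] top [[0.401, 0.069, 0.33], [0.778, 0.211, 0.33]]
0.35 side [[0.395, 0.048, 0.35], [0.748, 0.152, 0.35]] top [[0.399, 0.065, 0.35], [0.767, 0.203, 0.35]]
med -68.5 36 q4,q5 [0.54 1.48] 0.0 forearm 0.064 hand 0.136
med -68.5 42 q4,q5 [0.61 1.54] 0.0 forearm 0.068 hand 0.157
med -68.5 48 q4,q5 [0.68 1.6 ] 0.0 forearm 0.071 hand 0.176
med -68.5 54 q4,q5 [0.75 1.66] 0.0 forearm 0.074 hand 0.193
med hi -68.5 36 q4,q5 [0.54 1.6 ] 0.0 forearm 0.106 hand 0.086
med hi -68.5 42 q4,q5 [0.62 1.65] 0.0 forearm 0.105 hand 0.1
med hi -68.5 48 q4,q5 [0.69 1.71] 0.0 forearm 0.104 hand 0.112
med hi -68.5 54 q4,q5 [0.76 1.76] 0.0 forearm 0.102 hand 0.124
med hi out -68.5 36 q4,q5 [0.45 1.75] 0.0 forearm 0.175 hand 0.248
med hi out -68.5 42 q4,q5 [0.52 1.82] 0.0 forearm 0.176 hand 0.248
med hi out -68.5 48 q4,q5 [0.58 1.88] 0.0 forearm 0.176 hand 0.247
med hi out -68.5 54 q4,q5 [0.65 1.95] 0.0 forearm 0.176 hand 0.245
small -96 36 q4,q5 [0.67 1.24] 0.0 forearm 0.053 hand 0.103
small -96 42 q4,q5 [0.77 1.28] 0.0 forearm 0.067 hand 0.124
small -96 48 q4,q5 [0.86 1.33] 0.0 forearm 0.081 hand 0.145
small -96 54 q4,q5 [0.94 1.38] 0.0 forearm 0.094 hand 0.164
small -93 36 q4,q5 [0.66 1.27] 0.0 forearm 0.054 hand 0.108
small -93 42 q4,q5 [0.75 1.31] 0.0 forearm 0.067 hand 0.129
small -93 48 q4,q5 [0.84 1.36] 0.0 forearm 0.079 hand 0.149
small -93 54 q4,q5 [0.92 1.41] 0.0 forearm 0.091 hand 0.168
small hi -96 36 q4,q5 [0.64 1.37] 0.0 forearm 0.088 hand 0.059
small hi -96 42 q4,q5 [0.74 1.4 ] 0.0 forearm 0.09 hand 0.074
small hi -96 48 q4,q5 [0.83 1.43] 0.0 forearm 0.095 hand 0.088
small hi -96 54 q4,q5 [0.92 1.47] 0.0 forearm 0.101 hand 0.101
```

Run:
```python
from kin import *
p,R=cur(); c=np.array([.536,.2535]); yaw=-67; a=np.radians(yaw); h=np.array([np.cos(a),np.sin(a)])
pt,Rt=pose(np.r_[c+.13*h,.186],yaw,42); print("turn",turn(R,Rt).round(2)); d=Rt.T@(pt-p); print("shift",d.round(4),(d/25).round(5))
```

```text
turn [ 1.48 -0.12 -1.74]
shift [0.356  0.2708 0.3236] [0.01424 0.01083 0.01295]
```

```bash
python3 -m creep '[[0,0,0,0,0.7,0,-0.9],[0,0.003,0.0023,0.0027,0.7,0,-0.9],[0,0.008,0.0061,0.0073,0,0,0],[0,0.014,0.0107,0.0128,0,0,0],[0,0.018,0.0137,0.0164,0,0,0],[0,0.018,0.0137,0.0164,0,0,0],[0,0.018,0.0137,0.0164,0,0,0],[0,0.018,0.0137,0.0164,0,0,0],[0,0.018,0.0137,0.0164,0,0,0],[0,0.018,0.0137,0.0164,0,0,0],[0,0.018,0.0137,0.0164,0,0,0],[0,0.018,0.0137,0.0164,0,0,0],[0,0.018,0.0137,0.0164,0,0,0],[0,0.018,0.0137,0.0164,0,0,0],[0,0.018,0.0137,0.0164,0,0,0],[0,0.014,0.0107,0.0128,0,0,0],[0,0.009,0.0068,0.0081,0,0,0],[0,0.004,0.003,0.0036,0,0,0],[0,0,0,0,0,0,0]]'
python3 - <<'E'
from kin import *
o=ctrl.get_obs(); print(o['q'].round(3),o['contact_force'].round(1))
p,R=cur(); c=np.array([.536,.2535]); yaw=-67; a=np.radians(yaw); h=np.array([np.cos(a),np.sin(a)])
pt,Rt=pose(np.r_[c+.13*h,.186],yaw,42); print("turn",turn(R,Rt).round(2)); d=Rt.T@(pt-p); print("shift",d.round(4))
im=get_image("side"); im2=get_image("top")
cv2.imwrite("pics/hov0.png",np.hstack([cv2.resize(im[30:280,150:450,::-1],(400,333)),cv2.resize(im2[80:330,60:360,::-1],(400,333))]))
E
```

```text
t: 12.1
tool_pos: [0.5639, -0.0177, 0.1743]
tool_rot: [-1.367, -2.07, -0.527]
contact_force: [0.8, -0.2, -4.6]
opening: 0.0139
[-0.402  0.248  1.618  0.5    1.816 -0.818] [ 0.8 -0.2 -4.6]
turn [0.04 0.05 0.13]
shift [0.1048 0.0802 0.0974]
```

View pics/hov0.png

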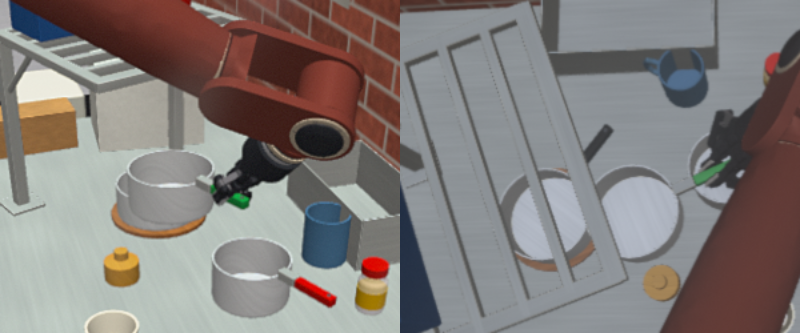

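The side crop shows the medium pan, held level, partly in front of the large pan. The top crop has the large pan at about (550,220), its handle clear, and the arm outside the shelf. I go on to the hover.

```bash
python3 -m creep '[[0,0.004,0.003,0.0037,0,0,0],[0,0.009,0.0069,0.0084,0,0,0],[0,0.013,0.01,0.0121,0,0,0],[0,0.015,0.0115,0.0139,0,0,0],[0,0.015,0.0115,0.0139,0,0,0],[0,0.015,0.0115,0.0139,0,0,0],[0,0.013,0.01,0.0121,0,0,0],[0,0.011,0.0084,0.0102,0,0,0],[0,0.007,0.0053,0.0065,0,0,0],[0,0.003,0.0023,0.0028,0,0,0],[0,0,0,0,0,0,0]]'
python3 - <<'E'
from kin import *
o=ctrl.get_obs(); print(o['q'].round(3),o['contact_force'].round(1))
p,R=cur(); g=p-R[:,2]*ctrl.tcp_to_grasp; print("grip",g.round(4), "yaw",np.degrees(np.arctan2(-R[0,1],R[1,1])).round(2))
pc=g[:2]-.13*np.array([R[1,1],-R[0,1]]); print("pan c by grip",pc.round(4))
ims=[]
for c in("side","top"):
    im=get_image(c); r=fitrim(im,c,"medium",pc,g[2]-.0727); print(c,"medium rim",r[0].round(4),r[1].round(2))
    r2=fitrim(im,c,"large",np.array([.536,.2535]),.01); print(c,"large",r2[0].round(4),r2[1].round(2))
    w=im[:,:,::-1].copy()
    for x,n,zz in((r[0],"medium",g[2]-.0727),(r2[0],"large",.01)):
        cv2.polylines(w,[proj(c,np.c_[x+CI*SZ[n][0],np.full(180,zz+SZ[n][1])]).round().astype(int)],True,(0,0,255))
    ims.append(cv2.resize(w[60:260,180:430] if c=="side" else w[120:320,80:330],(400,320),interpolation=cv2.INTER_CUBIC))
cv2.imwrite("pics/hov1.png",np.hstack(ims))
E
```

```text
t: 13.3
tool_pos: [0.5822, 0.1454, 0.1722]
tool_rot: [-1.368, -2.07, -0.527]
contact_force: [-0.5, -0.1, -5.3]
opening: 0.0137
[-0.154  0.231  1.643  0.609  1.685 -0.618] [-0.5 -0.1 -5.3]
grip [0.587  0.1338 0.1861] yaw -66.97
pan c by grip [0.5362 0.2535]
side medium rim [0.5355 0.2571] 0.53
side large [0.5366 0.2558] 1.54
top medium rim [0.535  0.2532] 1.05
top large [0.5398 0.2747] 1.24
```

View pics/hov1.png

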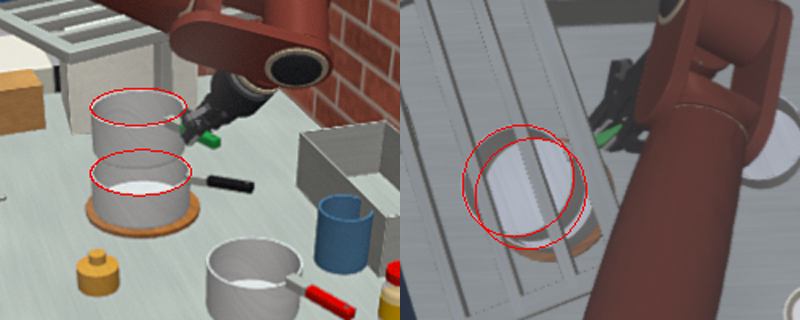

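The side crop shows the medium rim at about (138,107) directly above the large rim at (141,172). The top fit of the large pan was confused by the slats, so I refit it from the first picture with a tight window.

Run:
```python
from kin import *
img=cv2.imread("pics/top0.png")[:,:,::-1].copy()
e=cv2.Canny(cv2.GaussianBlur(cv2.cvtColor(img,cv2.COLOR_RGB2GRAY),(3,3),0),20,50); D=cv2.distanceTransform(255-e,cv2.DIST_L2,5)
def f(p,r,z):
    uv=proj("top",np.c_[p+CI*r,np.full(180,z)]).astype(np.float32); return np.minimum(cv2.remap(D,uv[:,0],uv[:,1],cv2.INTER_LINEAR).ravel(),3)
for nm,rz_ in (("rim",[(.078,.072),(.075,.072)]),("outer",[(.078,.072)]),("board",[(.092,.01)])):
    g=[(sum((f(np.array([x,y]),*k)**2).sum() for k in rz_),round(x,4),round(y,4)) for x in np.arange(.522,.551,.0015) for y in np.arange(.238,.268,.0015)]
    print(nm,sorted(g)[:4])
w=cv2.resize(img[160:300,110:260,::-1],None,fx=4,fy=4,interpolation=cv2.INTER_CUBIC)
for (x,r,z,col) in(((.536,.2535),.078,.072,(0,0,255)),((.536,.2535),.092,.01,(255,0,0))):
    cv2.polylines(w,[((proj("top",np.c_[np.array(x)+CI*r,np.full(180,z)])-[110,160])*4+2).round().astype(int)],True,col)
for yaw in(-40,):
    a=np.radians(yaw); X=np.array([[.536+s*np.cos(a),.2535+s*np.sin(a),.082] for s in(.08,.183)]); cv2.polylines(w,[((proj("top",X)-[110,160])*4+2).round().astype(int)],False,(0,255,0))
cv2.imwrite("pics/top0z.png",w)
```

```text
rim [(np.float32(1005.73883), np.float64(0.5385), np.float64(0.259)), (np.float32(1006.5564), np.float64(0.54), np.float64(0.259)), (np.float32(1011.74084), np.float64(0.522), np.float64(0.238)), (np.float32(1019.58984), np.float64(0.5385), np.float64(0.2605))]
outer [(np.float32(408.27524), np.float64(0.522), np.float64(0.238)), (np.float32(414.59308), np.float64(0.5235), np.float64(0.238)), (np.float32(441.74783), np.float64(0.522), np.float64(0.2395)), (np.float32(446.97705), np.float64(0.525), np.float64(0.238))]
board [(np.float32(456.6288), np.float64(0.5445), np.float64(0.2635)), (np.float32(459.172), np.float64(0.543), np.float64(0.2635)), (np.float32(462.46796), np.float64(0.5445), np.float64(0.265)), (np.float32(466.14682), np.float64(0.543), np.float64(0.265))]
```

View pics/top0z.png

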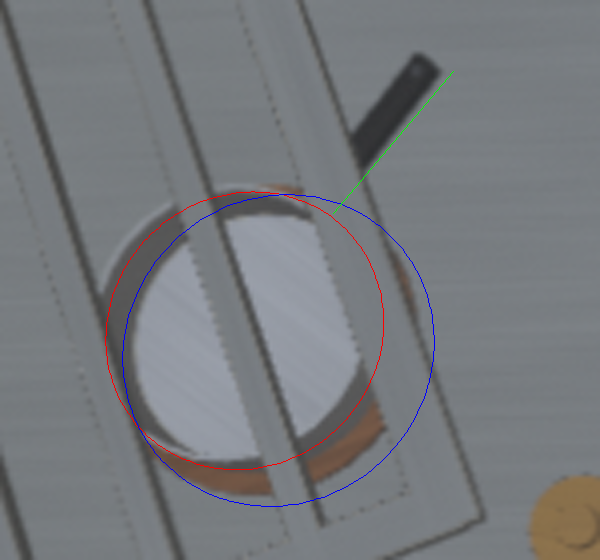

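The zoom shows the large rim slightly up-left of my overlay: the top view puts it at about (.539,.259), the side view at (.536,.255). The mean is close to where the medium pan hangs, within the 4 to 6 mm play. I descend and watch the force.

```bash
python3 -m creep '[[0,-0.0033,0.001,0.0037,0,0,0],[0,-0.0067,0,0.0074,0,0,0],[0,-0.0067,0,0.0074,0,0,0],[0,-0.0033,0,0.0037,0,0,0],[0,-0.0033,0,0.0037,0,0,0],[0,-0.0033,0,0.0037,0,0,0],[0,-0.0033,0,0.0037,0,0,0],[0,-0.0033,0,0.0037,0,0,0],[0,-0.0033,0,0.0037,0,0,0],[0,0,0,0,0,0,0]]'
python3 - <<'E'
from kin import *
o=ctrl.get_obs(); print(o['q'].round(3),o['contact_force'].round(1),o['wrist_torque'].round(2)); p,R=cur(); g=p-R[:,2]*ctrl.tcp_to_grasp; print("grip",g.round(4))
E
```

```text
t: 14.4
tool_pos: [0.5837, 0.1463, 0.1175]
tool_rot: [-1.369, -2.069, -0.531]
contact_force: [1.4, 4.3, -3.2]
opening: 0.0141
[-0.153  0.297  1.665  0.608  1.611 -0.667] [ 1.4  4.3 -3.2] [-0.41 -0.71 -0.69]
grip [0.5886 0.1347 0.1314]
```

Contact with the near wall: the force is +y 4.3 N and +x 1.4 N, which agrees with the top view. I shift (+1.5, +3) mm and look again.

```bash
python3 - <<'E'
from kin import *
p,R=cur(); print((R.T@[.0015,.003,0]).round(4))
E
python3 -m creep '[[0,0.0009,0.0013,0.0008,0,0,0],[0,0.0009,0.0013,0.0008,0,0,0],[0,0,0,0,0,0,0]]'
```

```text
[0.0016 0.0026 0.0015]
t: 14.7
tool_pos: [0.5843, 0.1487, 0.1169]
tool_rot: [-1.368, -2.07, -0.526]
contact_force: [-0.2, 0.1, -4.4]
opening: 0.0139
```

```bash
python3 -m creep '[[0,-0.0033,0,0.0037,0,0,0],[0,-0.0033,0,0.0037,0,0,0],[0,-0.0033,0,0.0037,0,0,0],[0,-0.0033,0,0.0037,0,0,0],[0,-0.0033,0,0.0037,0,0,0],[0,-0.0033,0,0.0037,0,0,0],[0,0,0,0,0,0,0]]'
python3 - <<'E'
from kin import *
o=ctrl.get_obs(); print(o['contact_force'].round(1),o['wrist_torque'].round(2)); p,R=cur(); g=p-R[:,2]*ctrl.tcp_to_grasp; print("grip",g.round(4))
im=get_image("side"); cv2.imwrite("pics/in1.png",cv2.resize(im[60:260,180:430,::-1],(800,600) if 0 else (750,600),interpolation=cv2.INTER_CUBIC))
E
```

```text
t: 15.4
tool_pos: [0.5841, 0.149, 0.0868]
tool_rot: [-1.368, -2.068, -0.527]
contact_force: [1.0, -0.4, -4.8]
opening: 0.0139
[ 1.  -0.4 -4.8] [-1.22 -0.47  0.02]
grip [0.589  0.1375 0.1007]
```

View pics/in1.png

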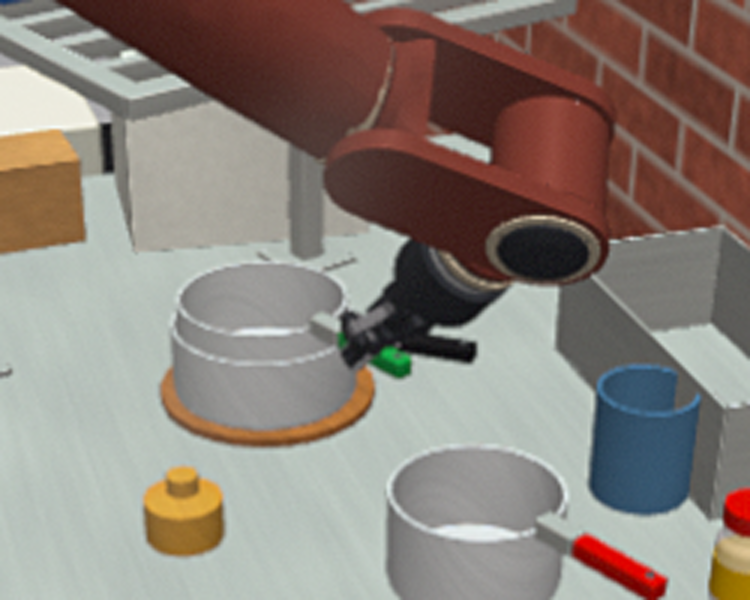

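The picture shows the medium pan well inside the large one, its rim around (262,310), with the forearm in front of the shelf. About 14 mm remain, so I slow down.

```bash
python3 -m creep '[[0,-0.002,0,0.0022,0,0,0],[0,-0.002,0,0.0022,0,0,0],[0,-0.002,0,0.0022,0,0,0],[0,-0.0013,0,0.0015,0,0,0],[0,0,0,0,0,0,0]]'
python3 -m creep '[[0,-0.0007,0,0.0007,0,0,0],[0,-0.0007,0,0.0007,0,0,0],[0,0,0,0,0,0,0]]'
python3 -m creep '[[0,-0.0007,0,0.0007,0,0,0],[0,0,0,0,0,0,0]]'
```

```text
t: 15.95
tool_pos: [0.5845, 0.149, 0.0765]
tool_rot: [-1.368, -2.069, -0.527]
contact_force: [-0.1, 0.0, -3.0]
opening: 0.0139
t: 16.25
tool_pos: [0.5848, 0.1489, 0.0749]
tool_rot: [-1.368, -2.069, -0.528]
contact_force: [-0.2, -0.2, -5.0]
opening: 0.0143
t: 16.45
tool_pos: [0.5849, 0.1489, 0.0741]
tool_rot: [-1.368, -2.069, -0.528]
contact_force: [-0.3, -0.1, -4.1]
opening: 0.014
```

```bash
python3 -m creep '[[0,-0.0007,0,0.0007,0,0,0],[0,0,0,0,0,0,0]]'
python3 -m creep '[[0,-0.0007,0,0.0007,0,0,0],[0,0,0,0,0,0,0]]'
python3 -m creep '[[0,-0.0007,0,0.0007,0,0,0],[0,0,0,0,0,0,0]]'
python3 -c "
from station import ctrl;o=ctrl.get_obs();print(o['wrist_torque'].round(2))"
```

```text
t: 16.65
tool_pos: [0.585, 0.1488, 0.0734]
tool_rot: [-1.368, -2.069, -0.529]
contact_force: [0.2, -0.4, -3.0]
opening: 0.0139
t: 16.85
tool_pos: [0.5852, 0.1488, 0.0728]
tool_rot: [-1.368, -2.069, -0.529]
contact_force: [0.6, -1.2, -0.3]
opening: 0.0137
t: 17.05
tool_pos: [0.5853, 0.1487, 0.0726]
tool_rot: [-1.367, -2.069, -0.53]
contact_force: [-1.8, -2.2, 4.9]
opening: 0.0144
[-0.19  0.35  0.32]
```

Contact came exactly at the predicted height. Back off 0.5 mm, release part-way to stay off the black handle, and withdraw along the tool.

```bash
python3 -m creep '[[0,0.0003,0,-0.0004,0,0,0],[0.17,0,0,0,0,0,0],[0.25,0,0,0,0,0,0],[0.4,0,0,0,0,0,0],[0.4,0,0,0,0,0,0],[0.4,0,0,0,0,0,0],[0.4,0,0,-0.005,0,0,0],[0.4,0,0,-0.01,0,0,0],[0.4,0,0,-0.015,0,0,0],[0.4,0,0,-0.02,0,0,0],[0.4,0,0,-0.025,0,0,0],[0.4,0,0,-0.025,0,0,0],[0.4,0,0,-0.025,0,0,0],[0.4,0,0,-0.025,0,0,0]]'
python3 - <<'E'
from kin import *
o=ctrl.get_obs(); print(o['q'].round(3),o['contact_force'].round(1)); p,R=cur(); print(p.round(4))
ims=[]
for c in("side","top"):
    im=get_image(c); cc=np.array([.5377,.2565])
    r=fitrim(im,c,"medium",cc,.014); print(c,"medium rim",r[0].round(4),r[1].round(2))
    r2=fitrim(im,c,"small",np.array([.608,-.0475]),0); print(c,"small",r2[0].round(4),r2[1].round(2))
    for n,z,ctr in(("medium",.014,cc),("large",.01,cc),("small",0,np.array([.608,-.0475]))):
        u=proj(c,np.r_[ctr,z+SZ[n][1]])[0]; h=handle(c,im,n,(u[0]-20,u[1]-90,u[0]+100,u[1]+60) ,z)
        if h is not None and len(h)>30:
            m=h[:,:2].mean(0); w=np.linalg.svd(h[:,:2]-m)[2][0]; w=w if w@(m-ctr)>0 else -w; d=m-ctr
            print(c,n,len(h),m.round(4),"yaw c->b",np.degrees(np.arctan2(d[1],d[0])).round(1),"axis",np.degrees(np.arctan2(w[1],w[0])).round(1),"r",np.hypot(*d).round(3))
    ims.append(cv2.resize(im[60:260,180:430,::-1] if c=="side" else im[100:300,110:360,::-1],(400,320),interpolation=cv2.INTER_CUBIC))
cv2.imwrite("pics/rel1.png",np.hstack(ims))
E
```

```text
t: 18.45
tool_pos: [0.6246, 0.0547, 0.1852]
tool_rot: [-1.369, -2.071, -0.529]
contact_force: [-1.0, 0.9, -0.4]
opening: 0.0341
[-0.272  0.328  1.501  0.566  1.782 -0.689] [-1.   0.9 -0.4]
[0.6246 0.0547 0.1852]
side medium rim [0.5341 0.2527] 0.55
side small [ 0.6062 -0.0496] 0.57
side medium 177 [0.5876 0.1189] yaw c->b -70.1 axis -72.8 r 0.146
side large 1048 [0.8008 0.3607] yaw c->b 21.6 axis 51.7 r 0.283
side small 286 [ 0.6566 -0.1749] yaw c->b -69.1 axis -70.3 r 0.136
top medium rim [0.5362 0.261 ] 1.03
top small [ 0.6242 -0.0278] 3.4
top large 556 [0.7041 0.0436] yaw c->b -52.0 axis 7.3 r 0.27
top small 76 [ 0.668  -0.1807] yaw c->b -65.7 axis -62.7 r 0.146
```

View pics/rel1.png

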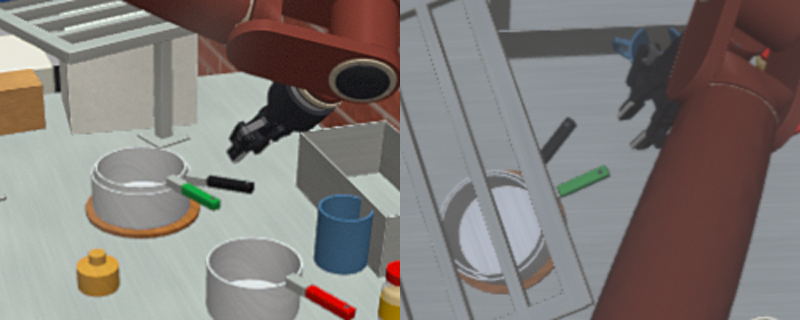

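The side crop shows the medium pan nested and level, with the green handle next to the black one. In the top crop black is at about (560,140) and green at about (583,180). I measure the fan angle more carefully before going on.

```bash
cat > fan.py <<'E'
from lib import *
from scipy.optimize import minimize
def yawfit(c,im,n,box,zb,ctr,r0,lab=None):
    """fit coloured part of bar (full 3D box hull) to colour mask by IoU: yaw, lateral shift & radial start"""
    l,t,r,b=box; m=np.zeros(im.shape[:2],np.uint8); m[t:b,l:r]=mask(im[t:b,l:r],n)
    k,L,s,_=cv2.connectedComponentsWithStats(m); i=1+s[1:,4].argmax(); m=(L==i).astype(np.float32); z0=zb+SZ[n][1]-.006
    K=8; M=cv2.resize(m[t:b,l:r],None,fx=K,fy=K,interpolation=cv2.INTER_LINEAR)>.5
    def cost(v):
        a=np.radians(v[0]); h=np.array([np.cos(a),np.sin(a)]); p=np.array([-h[1],h[0]]); o=ctr+np.array(v[1:3])/1000
        X=[np.r_[o+h*rr+p*s,z] for rr in(r0+v[3]/1000,SZ[n][2]) for s in(-.008,.008) for z in(z0,z0+.016)]
        hull=cv2.convexHull(((proj(c,X)-[l,t]+.5)*K).astype(np.float32)).round().astype(int); B=np.zeros(M.shape,np.uint8); cv2.fillPoly(B,[hull],1)
        return 1-(M&(B>0)).sum()/(M|(B>0)).sum()+2e-3*((v[1]/4)**2+(v[2]/4)**2)
    best=None
    for y in range(-110,-20,6):
        rr=minimize(cost,[y,0,0,0],method="Nelder-Mead",options=dict(initial_simplex=[[y,0,0,0],[y+5,0,0,0],[y,4,0,0],[y,0,4,0],[y,0,0,8]],maxiter=300))
        if best is None or rr.fun<best.fun: best=rr
    return best.x.round(2),round(best.fun,3),int(m.sum())
E
python3 - <<'E'
from fan import *
c0=np.array([.5377,.2575])
im=get_image("top")
print("top medium",yawfit("top",im,"medium",(200,190,250,235),.014,c0,.112))
print("top large",yawfit("top",im,"large",(198,168,228,208),.01,c0,.120))
im=get_image("side")
u=proj("side",[[.6,.13,.085]])[0].astype(int); print(u)
print("side medium",yawfit("side",im,"medium",(280,160,330,200),.014,c0,.112))
print("side large",yawfit("side",im,"large",(300,160,345,185),.01,c0,.120))
i0=cv2.imread("pics/side0.png")[:,:,::-1].copy(); t0=cv2.imread("pics/top0.png")[:,:,::-1].copy()
print("side0 large",yawfit("side",i0,"large",(305,165,345,185),.01,c0,.12)); print("top0 large",yawfit("top",t0,"large",(190,170,226,210),.01,c0,.12))
print("side0 medium(-69.3)",yawfit("side",i0,"medium",(350,325,405,372),0,np.array([.479,-.2935]),.112)); print("top0 medium",yawfit("top",t0,"medium",(455,220,500,250),0,np.array([.479,-.2935]),.112))
print("side0 small",yawfit("side",i0,"small",(360,225,410,265),0,np.array([.608,-.048]),.105)); print("top0 small",yawfit("top",t0,"small",(335,165,380,195),0,np.array([.608,-.048]),.105))
E
```

```text
Traceback (most recent call last):
  File "fan.py", line 6, in yawfit
    k,L,s,_=cv2.connectedComponentsWithStats(m); i=1+s[1:,4].argmax(); m=(L==i).astype(np.float32); z0=zb+SZ[n][1]-.006
                                                     ~~~~~~~~~~~~~~^^
ValueError: attempt to get argmax of an empty sequence
```

```bash
sed -i 's/(S>120)&(abs(H-65)<25)&(V>30)/(S>90)\&(abs(H-65)<30)\&(V>30)/' lib.py
cat > m.py <<'E'
from fan import *
c0=np.array([.5377,.2575])
def tr(*a):
    try: return yawfit(*a)
    except ValueError as e: return "none"
im=get_image("top"); print(cv2.cvtColor(im,cv2.COLOR_RGB2HSV)[205:220:4,214:236:4].reshape(-1,3).tolist())
print("top medium",tr("top",im,"medium",(200,190,250,235),.014,c0,.112))
print("top large",tr("top",im,"large",(198,168,228,208),.01,c0,.120))
im=get_image("side")
print("side medium",tr("side",im,"medium",(280,160,330,200),.014,c0,.112))
print("side large",tr("side",im,"large",(300,160,345,185),.01,c0,.120))
i0=cv2.imread("pics/side0.png")[:,:,::-1].copy(); t0=cv2.imread("pics/top0.png")[:,:,::-1].copy()
print("side0 large",tr("side",i0,"large",(305,165,345,185),.01,c0,.12)); print("top0 large",tr("top",t0,"large",(190,170,226,210),.01,c0,.12))
print("side0 medium(-69.3)",tr("side",i0,"medium",(350,325,405,372),0,np.array([.479,-.2935]),.112)); print("top0 medium",tr("top",t0,"medium",(455,220,500,250),0,np.array([.479,-.2935]),.112))
print("side0 small",tr("side",i0,"small",(360,225,410,265),0,np.array([.608,-.048]),.105)); print("top0 small",tr("top",t0,"small",(335,165,380,195),0,np.array([.608,-.048]),.105))
E
python3 m.py
```

```text
[[105, 17, 153], [105, 17, 153], [102, 17, 153], [104, 18, 153], [93, 16, 140], [67, 92, 127], [104, 18, 153], [105, 17, 151], [82, 27, 141], [66, 110, 135], [67, 116, 139], [66, 107, 134], [73, 53, 134], [66, 114, 137], [67, 114, 139], [66, 112, 139], [66, 102, 105], [81, 29, 114], [66, 112, 139], [67, 113, 136], [68, 83, 95], [87, 23, 123], [105, 17, 151], [103, 15, 150]]
top medium (array([-67.27,   0.78,   4.27,  -4.33]), np.float64(0.359), 191)
top large (array([-36.4 ,  -5.62,   2.05,  13.17]), np.float64(0.869), 34)
side medium (array([-67.85,  -0.88,   4.63,  -0.2 ]), np.float64(0.196), 193)
side large (array([-37.88,  -3.48,   3.77,  -4.29]), np.float64(0.304), 181)
side0 large (array([-38.05,  -3.04,   3.7 ,  -4.05]), np.float64(0.302), 183)
top0 large (array([-36.49,  -2.17,   3.75,   2.7 ]), np.float64(0.369), 173)
side0 medium(-69.3) (array([-69.4 ,   0.54,   4.46,  -3.89]), np.float64(0.186), 486)
top0 medium (array([-67.89,  -1.16,   4.83,  -0.41]), np.float64(0.198), 201)
side0 small (array([-66.02,  -2.35,   5.06,  -2.7 ]), np.float64(0.236), 285)
top0 small (array([-64.56,  -4.36,   8.13,   3.67]), np.float64(0.479), 140)
```

The large handle is at about -38 deg and the medium at about -67.3, so the gap is roughly 29.5 deg, near the upper limit. I regrip and turn the medium about 2 deg back to bring it to mid-range.

```bash
python3 -m creep '[[0.4,0,0,0.02,0,0,0],[0.4,0,0,0.025,0,0,0],[0.4,0,0,0.025,0,0,0],[0.4,0,0,0.025,0,0,0],[0.4,0,0,0.025,0,0,0],[0.4,0,0,0.015,0,0,0],[0.4,0,0,0.01,0,0,0],[0.4,0,0,0.005,0,0,0],[0.4,0,0,0,0,0,0],[0.2,0,0,0,0,0,0],[0,0,0,0,0,0,0],[0,0,0,0,0,0,0],[0,0,0,0,0,0,0],[0,0,0,0,0,0,0]]' 100
python3 -m creep '[[0,0.0007,0,-0.0007,0,0,0],[0,0.0007,0,-0.0007,0,0,0],[0,0,0.0012,0,0.37,0,-0.41],[0,0,0.0012,0,0.37,0,-0.41],[0,0,0.0012,0,0.37,0,-0.41],[0,0,0.0011,0,0.36,0,-0.40],[0,0,0,0,0,0,0]]'
python3 -m creep '[[0,-0.0005,0,0.0005,0,0,0],[0,-0.0005,0,0.0005,0,0,0],[0,-0.0004,0,0.0004,0,0,0],[0,0,0,0,0,0,0]]'
```

```text
t: 20.1
tool_pos: [0.5859, 0.1481, 0.0726]
tool_rot: [-1.369, -2.071, -0.529]
contact_force: [0.9, -3.9, 6.0]
opening: 0.0145
t: 20.8
tool_pos: [0.589, 0.1509, 0.0731]
tool_rot: [-1.325, -2.092, -0.51]
contact_force: [-0.1, 0.7, -3.0]
opening: 0.0147
t: 21.2
tool_pos: [0.5892, 0.1506, 0.0725]
tool_rot: [-1.325, -2.091, -0.512]
contact_force: [-1.3, -1.1, 3.1]
opening: 0.0144
```

```bash
python3 -m creep '[[0,0.0003,0,-0.0004,0,0,0],[0.17,0,0,0,0,0,0],[0.25,0,0,0,0,0,0],[0.4,0,0,0,0,0,0],[0.4,0,0,0,0,0,0],[0.4,0,0,0,0,0,0],[0.4,0,0,-0.005,0,0,0],[0.4,0,0,-0.01,0,0,0],[0.4,0,0,-0.015,0,0,0],[0.5,0,0,-0.02,0,0,0],[0.6,0,0,-0.025,0,0,0],[0.6,0,0,-0.025,0,0,0],[0.6,0,0,-0.025,0,0,0],[0.6,0,0,-0.025,0,0,0]]'
cat > m2.py <<'E'
from kin import *
from fan import yawfit
b=fit(); p,R=cur(); q0=ctrl.get_obs()["q"]
g=np.array([.655,-.1577,.076]); pt,Rt=pose(g,-66.7,50); pa=pt-Rt[:,2]*.08
print("turn",turn(R,Rt).round(2),"pre",(Rt.T@(pa-p)).round(4),"grasp",(Rt.T@(pt-p)).round(4))
print(ik(pt,Rt,b,q0)[0].round(2),ik(pa,Rt,b,q0)[0].round(2))
c0=np.array([.5377,.2575])
for c,bx in(("side",(280,160,330,200)),("top",(200,180,250,235))):
    im=get_image(c)
    try: print(c,"medium",yawfit(c,im,"medium",bx,.014,c0,.112))
    except ValueError: print("none")
E
python3 m2.py
```

```text
t: 22.6
tool_pos: [0.6325, 0.0581, 0.1857]
tool_rot: [-1.327, -2.093, -0.513]
contact_force: [0.3, -0.0, -0.4]
opening: 0.0515
turn [-1.18  8.1   1.45] pre [-0.2172 -0.0647 -0.1494] grasp [-0.2172 -0.0647 -0.0694]
[-0.53  0.71  1.25  0.5   1.91 -0.95] [-0.57  0.75  1.09  0.5   2.03 -0.93]
side medium (array([-65.41,  -1.53,   5.6 ,  -0.18]), np.float64(0.196), 193)
top medium (array([-65.26,   1.61,   5.68,  -3.91]), np.float64(0.39), 182)
```

```bash
python3 -m creep '[[0.6,0,0,0,-0.6,4.05,0.72],[0.6,0,0,0,-0.6,4.05,0.72],[0.6,-0.0181,-0.0054,-0.01245,0,0,0],[0.6,-0.0181,-0.0054,-0.01245,0,0,0],[0.6,-0.0181,-0.0054,-0.01245,0,0,0],[0.6,-0.0181,-0.0054,-0.01245,0,0,0],[0.6,-0.0181,-0.0054,-0.01245,0,0,0],[0.6,-0.0181,-0.0054,-0.01245,0,0,0],[0.6,-0.0181,-0.0054,-0.01245,0,0,0],[0.6,-0.0181,-0.0054,-0.01245,0,0,0],[0.6,-0.0181,-0.0054,-0.01245,0,0,0],[0.6,-0.0181,-0.0054,-0.01245,0,0,0],[0.6,-0.0181,-0.0054,-0.01245,0,0,0],[0.6,-0.0181,-0.0054,-0.01245,0,0,0],[0.6,0,0,0,0,0,0]]'
python3 m2.py | head -1
python3 - <<'E'
from lib import *
ims=[]
g=np.array([.655,-.1577,.076])
for c in("side","top"):
    im=get_image(c)[:,:,::-1].copy(); u=proj(c,[g])[0]; l,t=int(u[0])-90,int(u[1])-90
    w=cv2.resize(im[max(t,0):t+180,l:l+180],(400,400),interpolation=cv2.INTER_CUBIC); cv2.circle(w,(int((u[0]+.5-l)*400/180),int((u[1]+.5-max(t,0))*400/180)),2,(255,0,255),-1); ims.append(w)
cv2.imwrite("pics/pre2.png",np.hstack(ims))
E
```

```text
t: 24.2
tool_pos: [0.6724, -0.2028, 0.1112]
tool_rot: [-1.291, -1.954, -0.601]
contact_force: [-0.6, -0.3, 0.1]
opening: 0.0513
turn [ 0.04 -0.08 -0.19] pre [ 0.004   0.0019 -0.0017] grasp [0.004  0.0019 0.0783]
```

View pics/pre2.png

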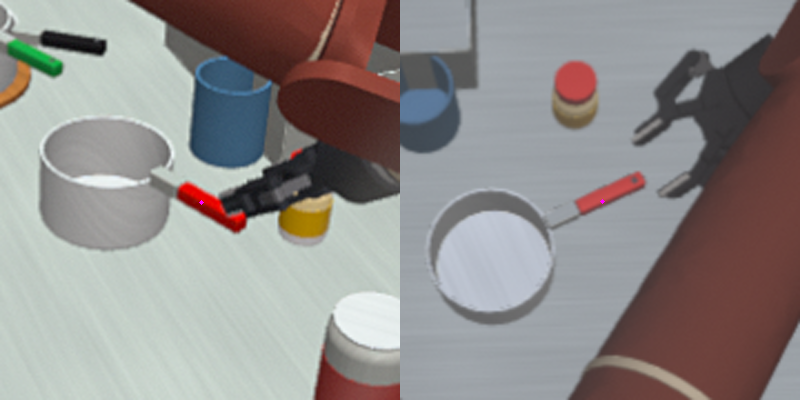

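The marker sits on the red handle in both crops ((200,202) side, (602,201) top) and the fingers line up with it. Going in and gripping.

```bash
python3 -m creep '[[0.6,0.002,0.0015,0.012,0,0,0],[0.6,0.002,0.0015,0.015,0,0,0],[0.6,0,0,0.015,0,0,0],[0.6,0,0,0.015,0,0,0],[0.6,0,0,0.012,0,0,0],[0.6,0,0,0.009,0,0,0],[0.6,0,0,0,0,0,0],[0.3,0,0,0,0,0,0],[0.15,0,0,0,0,0,0],[0,0,0,0,0,0,0],[0,0,0,0,0,0,0],[0,0,0,0,0,0,0],[0,0,0,0,0,0,0],[0,0,0,0,0,0,0],[0,0,0,0,0,0,0]]' 120
python3 - <<'E'
from kin import *
o=ctrl.get_obs();print(o['q'].round(3),o['contact_force'].round(1),o['wrist_torque'].round(2))
p,R=cur(); g=p-R[:,2]*ctrl.tcp_to_grasp; h=np.array([R[1,1],-R[0,1]]); print("grip",g.round(4),"yaw",np.degrees(np.arctan2(h[1],h[0])).round(2),"up",(R.T@[0,0,1]).round(3))
for c in ("side",):
    im=get_image(c); r=fitrim(im,c,"small",np.array([.6075,-.0475]),0); d=g[:2]-r[0]; print(c,r[0].round(4),r[1].round(2),"d",(d@h).round(4),"lat",np.cross(h,d).round(4))
E
```

```text
t: 25.9
tool_pos: [0.6512, -0.1413, 0.0668]
tool_rot: [-1.288, -1.958, -0.601]
contact_force: [1.4, -3.5, 4.8]
opening: 0.0142
[-0.522  0.705  1.248  0.507  1.907 -0.942] [ 1.4 -3.5  4.8] [-0.15 -0.2  -0.16]
grip [ 0.6569 -0.1544  0.0789] yaw -66.69 up [ 0.766  0.    -0.643]
side [ 0.6057 -0.0496] 0.58 d 0.1165 lat 0.0056<stdin>:5: DeprecationWarning: Arrays of 2-dimensional vectors are deprecated. Use arrays of 3-dimensional vectors instead. (deprecated in NumPy 2.0)
```

```bash
python3 -m creep '[[0,0.0015,0,-0.0013,0,0,0],[0,0.003,0,-0.0025,0,0,0],[0,0.006,0,-0.005,0,0,0],[0,0.0092,0,-0.0077,0,0,0],[0,0.012,0,-0.0101,0,0,0],[0,0.0138,0,-0.0116,0,0,0],[0,0.0138,0,-0.0116,0,0,0],[0,0.012,0,-0.0101,0,0,0],[0,0.0092,0,-0.0077,0,0,0],[0,0.0043,0,-0.0036,-0.6,0,0.5],[0,0,0,0,-1.4,0,1.17],[0,0,0,0,-2.2,0,1.84],[0,0,0,0,-2.8,0,2.35],[0,0,0,0,-2.8,0,2.35],[0,0,0,0,-2.8,0,2.35],[0,0,0,0,-2.8,0,2.35],[0,0,0,0,-2.2,0,1.84],[0,0,0,0,-1.4,0,1.17],[0,0,0,0,-0.8,0,0.67],[0,0,0,0,0,0,0]]'
python3 - <<'E'
from kin import *
b=fit()
o=ctrl.get_obs();print(o['q'].round(3),o['contact_force'].round(1),o['wrist_torque'].round(2))
p,R=cur(); g=p-R[:,2]*ctrl.tcp_to_grasp; h=np.array([R[1,1],-R[0,1]]); print("grip",g.round(4),"yaw",np.degrees(np.arctan2(h[1],h[0])).round(2))
yaw=-92.5; a=np.radians(yaw); hh=np.array([np.cos(a),np.sin(a)]); T=np.array([.538,.2595])
pt,Rt=pose(np.r_[T+.118*hh,.19],yaw,50); print("turn",turn(R,Rt).round(2),"shift",(Rt.T@(pt-p)).round(4)); print(ik(pt,Rt,b,o['q'])[0].round(2))
E
```

```text
t: 27.95
tool_pos: [0.6504, -0.1409, 0.1762]
tool_rot: [-1.745, -1.668, -0.813]
contact_force: [0.1, 0.4, -4.5]
opening: 0.0141
[-0.607  0.422  1.448  0.723  1.775 -0.599] [ 0.1  0.4 -4.5] [-1.2   0.06  0.03]
grip [ 0.6498 -0.1552  0.1882] yaw -92.53
turn [-0.06 -0.07 -0.11] shift [ 0.1886 -0.1297  0.2221]
[-0.25 -0.03  1.97  0.85  1.49 -0.41]
```

```bash
python3 -m creep '[[0,0.0024,-0.0016,0.0028,0,0,0],[0,0.0059,-0.004,0.0069,0,0,0],[0,0.0094,-0.0065,0.0111,0,0,0],[0,0.0118,-0.0081,0.0139,0,0,0],[0,0.0118,-0.0081,0.0139,0,0,0],[0,0.0118,-0.0081,0.0139,0,0,0],[0,0.0118,-0.0081,0.0139,0,0,0],[0,0.0118,-0.0081,0.0139,0,0,0],[0,0.0118,-0.0081,0.0139,0,0,0],[0,0.0118,-0.0081,0.0139,0,0,0],[0,0.0118,-0.0081,0.0139,0,0,0],[0,0.0118,-0.0081,0.0139,0,0,0],[0,0.0118,-0.0081,0.0139,0,0,0],[0,0.0118,-0.0081,0.0139,0,0,0],[0,0.0118,-0.0081,0.0139,0,0,0],[0,0.0118,-0.0081,0.0139,0,0,0],[0,0.0094,-0.0065,0.0111,0,0,0],[0,0.0059,-0.004,0.0069,0,0,0],[0,0.0024,-0.0016,0.0028,0,0,0],[0,0,0,0,0,0,0]]'
python3 - <<'E'
from kin import *
o=ctrl.get_obs();print(o['q'].round(3),o['contact_force'].round(1),o['wrist_torque'].round(2))
p,R=cur(); g=p-R[:,2]*ctrl.tcp_to_grasp; h=np.array([R[1,1],-R[0,1]]); pc=g[:2]-.118*h; print("grip",g.round(4),"yaw",np.degrees(np.arctan2(h[1],h[0])).round(2),"pc",pc.round(4))
ims=[]
for c in("side","top"):
    im=get_image(c); w=im[:,:,::-1].copy()
    r=fitrim(im,c,"small",pc,g[2]-.0789); print(c,"small",r[0].round(4),r[1].round(2))
    r2=fitrim(im,c,"medium",np.array([.538,.2595]),.014); print(c,"medium",r2[0].round(4),r2[1].round(2))
    for x,n,zz,col in((pc,"small",g[2]-.0789,(0,0,255)),(np.array([.538,.2595]),"medium",.014,(0,200,0))):
        cv2.polylines(w,[proj(c,np.c_[x+CI*SZ[n][0],np.full(180,zz+SZ[n][1])]).round().astype(int)],True,col)
    ims.append(cv2.resize(w[70:220,190:340] if c=="side" else w[150:300,110:260],(400,400),interpolation=cv2.INTER_CUBIC))
cv2.imwrite("pics/hov2.png",np.hstack(ims))
E
```

```text
t: 29.95
tool_pos: [0.5341, 0.1564, 0.1788]
tool_rot: [-1.744, -1.669, -0.813]
contact_force: [0.6, -0.3, -3.1]
opening: 0.0142
[-0.25  -0.031  1.965  0.852  1.491 -0.407] [ 0.6 -0.3 -3.1] [-1.22  0.01 -0.01]
grip [0.5335 0.1421 0.1908] yaw -92.48 pc [0.5386 0.26  ]
side small [0.536  0.2799] 1.51
side medium [0.536  0.2675] 1.26
top small [0.5393 0.2601] 1.0
top medium [0.5409 0.2633] 1.3
```

View pics/hov2.png

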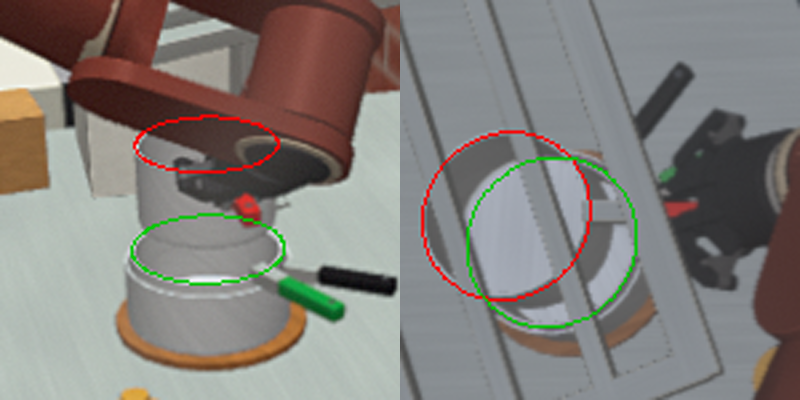

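The side crop shows the small pan at x≈207 and the nest at x≈208, so they are aligned across the view. In the top crop the small pan matches its overlay. I descend with force feedback as before.

```bash
python3 -m creep '[[0,-0.0038,0,0.0032,0,0,0],[0,-0.0077,0,0.0064,0,0,0],[0,-0.0077,0,0.0064,0,0,0],[0,-0.0038,0,0.0032,0,0,0],[0,-0.0023,0,0.0019,0,0,0],[0,-0.0023,0,0.0019,0,0,0],[0,0,0,0,0,0,0]]'
python3 -m creep '[[0,-0.0023,0,0.0019,0,0,0],[0,-0.0023,0,0.0019,0,0,0],[0,0,0,0,0,0,0]]'
```

```text
t: 30.75
tool_pos: [0.5341, 0.156, 0.1425]
tool_rot: [-1.744, -1.668, -0.813]
contact_force: [-1.0, 0.4, -2.6]
opening: 0.0139
t: 31.05
tool_pos: [0.534, 0.156, 0.1365]
tool_rot: [-1.744, -1.669, -0.812]
contact_force: [-0.3, 0.4, -4.7]
opening: 0.0138
```

```bash
python3 -c "
from station import ctrl;o=ctrl.get_obs();print(o['wrist_torque'].round(2))"
python3 -m creep '[[0,-0.0023,0,0.0019,0,0,0],[0,-0.0023,0,0.0019,0,0,0],[0,0,0,0,0,0,0]]'
```

```text
[-1.24  0.03 -0.01]
t: 31.35
tool_pos: [0.5338, 0.156, 0.1303]
tool_rot: [-1.744, -1.668, -0.812]
contact_force: [0.6, -0.5, -3.6]
opening: 0.014
```

18 mm inside the medium pan, no contact. Continuing.

```bash
python3 -m creep '[[0,-0.0031,0,0.0026,0,0,0],[0,-0.0031,0,0.0026,0,0,0],[0,-0.0031,0,0.0026,0,0,0],[0,-0.0031,0,0.0026,0,0,0],[0,0,0,0,0,0,0]]'
python3 -m creep '[[0,-0.0031,0,0.0026,0,0,0],[0,-0.0031,0,0.0026,0,0,0],[0,-0.0031,0,0.0026,0,0,0],[0,-0.0031,0,0.0026,0,0,0],[0,-0.0015,0,0.0013,0,0,0],[0,-0.0015,0,0.0013,0,0,0],[0,0,0,0,0,0,0]]'
```

```text
t: 31.85
tool_pos: [0.5336, 0.156, 0.1138]
tool_rot: [-1.744, -1.668, -0.812]
contact_force: [-0.5, -0.3, -3.3]
opening: 0.0139
t: 32.55
tool_pos: [0.534, 0.156, 0.0943]
tool_rot: [-1.744, -1.668, -0.813]
contact_force: [-0.1, -0.2, -2.8]
opening: 0.0144
```

```bash
python3 -m creep '[[0,-0.0015,0,0.0013,0,0,0],[0,-0.0015,0,0.0013,0,0,0],[0,-0.0015,0,0.0013,0,0,0],[0,0,0,0,0,0,0]]'
python3 -m creep '[[0,-0.0008,0,0.0006,0,0,0],[0,-0.0008,0,0.0006,0,0,0],[0,0,0,0,0,0,0]]'
python3 -m creep '[[0,-0.0008,0,0.0006,0,0,0],[0,0,0,0,0,0,0]]'
```

```text
t: 32.95
tool_pos: [0.5339, 0.1562, 0.0883]
tool_rot: [-1.744, -1.668, -0.812]
contact_force: [0.0, 0.0, -3.3]
opening: 0.0139
t: 33.25
tool_pos: [0.5341, 0.156, 0.0865]
tool_rot: [-1.744, -1.669, -0.813]
contact_force: [-0.6, -0.7, -3.5]
opening: 0.0141
t: 33.45
tool_pos: [0.5342, 0.156, 0.0857]
tool_rot: [-1.744, -1.669, -0.813]
contact_force: [-0.4, -1.0, -3.7]
opening: 0.0138
```

```bash
python3 -m creep '[[0,-0.0008,0,0.0006,0,0,0],[0,0,0,0,0,0,0]]'
python3 -m creep '[[0,-0.0004,0,0.0003,0,0,0],[0,0,0,0,0,0,0]]'
python3 -m creep '[[0,-0.0004,0,0.0003,0,0,0],[0,0,0,0,0,0,0]]'
```

```text
t: 33.65
tool_pos: [0.5343, 0.156, 0.085]
tool_rot: [-1.744, -1.668, -0.814]
contact_force: [-0.1, 0.1, -3.5]
opening: 0.0139
t: 33.85
tool_pos: [0.5344, 0.1559, 0.0848]
tool_rot: [-1.743, -1.669, -0.814]
contact_force: [-1.2, -1.0, 0.8]
opening: 0.0141
t: 34.05
tool_pos: [0.5345, 0.1559, 0.0847]
tool_rot: [-1.743, -1.669, -0.814]
contact_force: [-3.7, -2.9, 5.8]
opening: 0.0143
```

Contact at the predicted home height (TCP .0848). Ease off, release and withdraw.

```bash
python3 -m creep '[[0,0.0004,0,-0.0003,0,0,0],[0.17,0,0,0,0,0,0],[0.25,0,0,0,0,0,0],[0.4,0,0,0,0,0,0],[0.4,0,0,0,0,0,0],[0.4,0,0,0,0,0,0],[0.4,0,0,-0.005,0,0,0],[0.4,0,0,-0.01,0,0,0],[0.4,0,0,-0.015,0,0,0],[0.4,0,0,-0.02,0,0,0],[0.4,0,0,-0.025,0,0,0],[0.4,0,0,-0.025,0,0,0],[0.4,0,0,-0.03,0,0,0],[0.4,0,0,-0.03,0,0,0],[0.4,0,0,-0.03,0,0,0],[0.4,0,0,-0.03,0,0,0],[0.4,0,0,-0.02,0,0,0],[0.4,0,0,-0.01,0,0,0],[0.4,0,0,0,0,0,0]]'
python3 - <<'E'
from kin import *
from fan import yawfit
o=ctrl.get_obs(); print(o['tool_pos'].round(3),o['contact_force'].round(1))
c0=np.array([.538,.2585]); ims=[]
for c in("side","top"):
    im=get_image(c)
    for n,z,r0,yw in(("large",.01,.12,-38),("medium",.014,.112,-65),("small",.018,.105,-92)):
        a=np.radians(yw); X=[np.r_[c0+np.array([np.cos(a),np.sin(a)])*r,z+SZ[n][1]] for r in(.11,.18)]; u=proj(c,X); l,t=(u.min(0)-9).astype(int); r,b=(u.max(0)+10).astype(int)
        try: print(c,n,yawfit(c,im,n,(l,t,r,b),z,c0,r0))
        except ValueError: print(c,n,"none")
    for n,z in(("large",.01),("medium",.014),("small",.018)): r=fitrim(im,c,n,c0,z); print(c,n,"rim",r[0].round(4),r[1].round(2))
    ims.append(cv2.resize(im[90:240,190:340,::-1] if c=="side" else im[150:300,110:260,::-1],(400,400),interpolation=cv2.INTER_CUBIC))
cv2.imwrite("pics/end.png",np.hstack(ims))
E
```

```text
t: 35.95
tool_pos: [0.5265, -0.0371, 0.2462]
tool_rot: [-1.747, -1.67, -0.815]
contact_force: [0.4, -0.4, -0.1]
opening: 0.034
[ 0.526 -0.037  0.246] [ 0.4 -0.4 -0.1]
side large (array([-39.23,  -2.37,   3.54,  -4.01]), np.float64(0.308), 180)
side medium (array([-6.491e+01, -2.960e+00,  4.500e+00,  3.000e-02]), np.float64(0.191), 195)
side small (array([-92.42,  -0.61,   5.6 ,   0.92]), np.float64(0.233), 136)
side large rim [0.5412 0.2775] 0.75
side medium rim [0.5346 0.2664] 0.66
side small rim [0.5307 0.2535] 0.69
top large (array([-39.89,  -2.57,   4.33,  22.2 ]), np.float64(0.919), 19)
top medium (array([-64.6 ,  -0.75,   4.45,  -3.56]), np.float64(0.404), 178)
top small (array([-89.66,  -2.68,   7.07,  12.31]), np.float64(0.444), 129)
top large rim [0.538  0.2685] 1.43
top medium rim [0.5425 0.2628] 0.93
top small rim [0.5381 0.2619] 0.8
```

View pics/end.png

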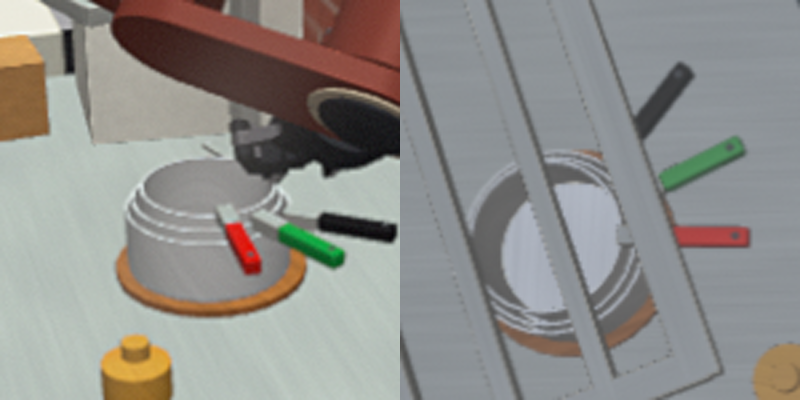

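```bash
python3 -c "
from station import finish_job; print(finish_job())"
```

```text
the job is handed in; nothing more can be done
None
```

The medium pan is nested in the large one and the small pan in the medium, in that order. Both are home and level, and the gripper is open and clear of everything. I handed the job in at t ≈ 36 s.

- **Seating:** both pans touched down within about 1 mm of the height predicted for fully home, and I pressed them with less than about 10 N. The last pictures show the three rims parallel and evenly spaced.
- **Contact on the way in:** the medium pan brushed the large pan's wall once, at about 4.5 N. I shifted it about 3 mm and the contact cleared.
- **Fan:** the last side view puts the handles at about -39° (large), -65° (medium) and -92° (small). That is steps of about 26 to 27°, all turned the same way and clear of each other. The medium first came out at about 29.5°, so I gripped it again and turned it back by about 2°.
- **Checks that disagreed:**
    - The top view read the small handle at about -90°, a step of about 25°, but its fit through the shelf slats was poor.
    - The top view's fit of the large handle failed.
    - The last rim-centre fits scattered by several millimetres, up to about 24 mm between pans in the side view. I relied on contact height and the pictures instead.
- **Not measured:** I saw no contact with the overshelf or the other items. I did not measure the other items' positions again at the end.

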